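Prop the stamp bin's sprung flap and set the stamp block in its cradle

ROBOT

A 6-joint arm with a two-finger parallel gripper is mounted at the origin on the work surface. World frame = base frame: x ahead of the robot, y to its left, z up, the work surface at z = 0. Lengths are in m, angles in rad, forces in N, time in s.
With the tool pointing down it reaches from about 0.425 to 0.95 m from the base axis. Payload 3.5 kg.
Tool frame: the origin (TCP) lies on the centre line of the jaws, within the pads' length; the fingertips stand 11 mm ahead of it and the grasp point (between the pads) lies 8 mm behind it; x points along the fingers, y is the direction in which the jaws open and shut, and the axes are right-handed (so a half turn about x gives the same grasp; the last joint's range is limited). The gripper opens to 85 mm and grips with 20 to 120 N. Pads are 22 mm wide; open, the fingers measure 114 mm over their backs; the gripper's body (76 mm by 85 mm) begins 54 mm behind the grasp point. The pads swing forward as they close: fully open they stand 13 mm farther back than shut.
Start: joints at [-1.376, 0.286, 1.577, -0, 1.279, -0.15], TCP at [0.228, -0.635, 0.242] pointing down, gripper open.
Joint ranges: [-2.77, 2.77], [-0.9, 2.22], [0.21, 2.48], [-1.53, 4.67], [0.24, 2.81], [-2.84, 2.84]. Speed limits (rad/s): [2.79, 2.79, 3.14, 3.14, 3.14, 3.14].

INTERFACE

Orientations are given as a unit quaternion [x, y, z, w].
In Python, from plant import ctrl gives the robot as it stands. The module is installed in compiled form; this text tells all that it offers.
- The arm moves only by the tool drive_tool, never from a script. Its argument "series" is a list of rows, each a list of 2 entries, a list of its own where there are three numbers: the shift along the tool's x, y, z in units of 50 mm (1.0 is 50 mm), then the turn, a rotation vector about the tool's x, y, z in degrees. A call has 1 to 5 rows; each row shifts and turns the pose as measured when the row begins, along the tool's axes as they then stand; what a row does not reach is not made up. A row lasts 1/10 s, in which the tool goes at most 50 mm and 8.59 degrees, less where a joint would pass 70% of its speed; a pose out of reach is approached as far as the arm can. A call is refused whole if a number of a shift passes 1 or a number of a turn 8.59, either way. A call with a gripper value outside its range is refused whole. "grip" is the gripper's target within -1 to 1 (fully open at 1, half-way at 0, shut at -1), set as the call begins (left out, the last holds). The fingers move at their own pace and stop on an object; "newtons" is the grip in N (left out, the last holds). Time passes only in rows, so rows that do not move let the fingers close. It gives the time, the measured TCP pose, the force and the opening at its end, in the units of the state.
- ctrl.get_state(): the state, without advancing time (a new reading comes with each control period).
- ctrl.read_camera(name): name is "scene" or "top"; returns a dict with "img" (384x512x3 uint8, red, green, blue), "camera_matrix" (3x3 intrinsics, pixels), "k1" (the pictures are not rectified: a ray, as slopes to the right and down, at radius r is drawn at 1 + k1 r^2 times it, then the intrinsics apply), "R" (3x3) and "t" (3): a world point X has camera coordinates R X + t. Camera axes: x right, y down, z forward; pixel columns grow to the right and rows downward; lengths in m; the calibration is good to about 2 mm. A picture is of the moment at which its call begins. There is no depth.
- ctrl.sign_off(): hands the job in, once; it reports no verdict.
The state is a dict: "time": time; "qpos": joint angles; "dq": joint speeds; "joint_efforts": joint torques, N m; "eef_pos": TCP position; "tcp_rot": TCP orientation; "contact_force": force on the tool from outside, world axes, zero at the start; "wrist_torque": the same for the moment, N m; "opening": opening from 0.0 (shut) to 1.0 (fully open).
Only numpy, scipy, OpenCV 4.12 (cv2) and the standard library are available. Lean on these libraries where they do the work, as an engineer would, in place of code of your own. Each camera call takes 0.05 s, during which the arm holds its last target.

TASK

Prop the stamp bin's spring-closed flap open with the long wooden bar: push the bar in under the flap's upturned lip along the wooden ledge and leave it lying there behind the small cleat, so that the flap stands nearly upright by itself. Then take the rectangular stamp block out of its slot in the bin and set it, face still down, flat on the cradle's bed between the two fences, in the middle of their length; set it down there gently, do not drop it. Leave the flap propped and the other loose things where they are.

Things in the scene. Friction and masses are not known exactly. Their poses are not given: they have to be found in the camera images.
- bin: grey stamp bin fixed to the table, open on top under its flap. Origin on the table under its middle; +x to the hinge side, +y to the wooden ledge, z up. In mm: rim z 60, inner floor z 16, inside x -60..70, y -110..85. Ledge: solid shelf, top z 60, y 85..135, x -101..80; across its -x end a cleat 8 high, 12 thick (x -101..-89)
- bin_slot (a point): middle of the slot on the bin's inner floor (bin frame x -18, y -35, z 16 mm), axes as the bin's. Two thin plates, 30 mm high, running along y (-75..70 from here), 68 mm apart, flank the slot. The block lies in it with its length across (along the bin's x), so only its long faces can be gripped, fingers closing along the bin's y
- ledge_seat (a point): point on the ledge's top, at the middle of the cleat's inner face (bin frame x -89, y 110, z 60 mm); axes as the bin's. The bar belongs on the ledge, along x, from here towards +x, its rear end against the cleat; its nose is then 9 mm short of the hinge line
- bin_hinge (a point): point on the flap's hinge line above the ledge (bin frame x 75, y 110, z 61 mm); axes as the bin's; the hinge line runs along y. The shut flap runs level from it 140 mm towards -x, over bin and ledge (bin y -118..132); there it is bent up into a lip, leaning outward, 66 mm long, its tip 181 mm from the hinge line and 52 mm above it
- flap (a joint): angle of the aluminium flap, rad: 0 shut, grows as its free edge rises, 1.57 upright, stop at 1.75. A light spring and its weight shut it (1 to 5 N at the bar). A bar pushed to the bin's +x against the lip lifts it; carry it 9 to 14 mm above the ledge so that its tail passes over the cleat. On the seated bar it rests at about 1.3 and overhangs the bin to x 38
- bar: loose straight wooden bar, the longest one: 155 x 34 x 34 mm, about 125 g, lying on the table. Origin: centre of its underside; x along its length; both ends alike. The rising lip swings back over the bar as it is pushed in: grip it 100 to 120 mm behind its nose (25 to 40 mm behind its middle) to stay clear
- bar_center (a point): centre of the bar, half-way up (17 mm above its underside); x along its length
- block: loose rectangular stamp block, wood with a dark rubber face on its underside: 60 (x) x 36 (y) x 30 (z) mm, about 60 g, lying face down on the bin's inner floor in the slot. Origin: centre of its underside
- block_center (a point): centre of the stamp block, half-way up (15 mm above its underside); x along its 60 mm length; seen only when the flap is open
- cradle: plywood cradle fixed to the table: base 90 (x) x 110 (y) x 10 mm with two upright fences, 70 mm long along x, 55 mm high above the bed, 44 mm apart. Origin: on the table under its middle
- cradle_bed (a point): centre of the bed's surface between the fences, 10 mm above the table; x along the channel, its ends open. The block goes here, length along x. There is room for fingers only at the block's two 36 mm wide ends, not beside it: put the block down on clear table on the way (around world x 0.52, y -0.11 is kept free) and grip it anew by its ends
- round_stamp: small turned-wood round stamp, 36 mm across and 30 high, standing in the bin between the slot and the ledge; not the block that is wanted. Origin: centre of its underside
- tape: roll of masking tape lying flat, 94 mm across, 24 high, on the open table. Origin: centre of its underside
- eraser: white eraser in a sleeve, 65 x 22 x 13 mm. Origin: centre of its underside
- offcut: short offcut of the same timber as the bar, 75 x 34 x 34 mm: too short to prop the flap. Origin: centre of its underside
- ink_can: closed ink can, 84 mm across, 65 high. Origin: centre of its underside
- brayer: ink roller, 100 mm rubber roll with a wooden handle, about 170 long, 40 high, lying flat. Origin: table level under the roll's middle; handle along its -x
Things that resemble listed ones, but are neither listed nor needed, are in the scene too. Leave any purple or turquoise look-alike of the bar alone.

How it is judged:
By the outcome, as a careful person would: the job done as asked, in the order asked, and still so for the second after the job is handed in, with the robot touching nothing.
It also fails if it takes over 72 s, if anything falls off the work surface, if the arm or the gripper's body presses on something with over 40 N, if the wrist force passes 120 N, or if a joint passes its speed limit or range.

## Working session

There is one attempt and no reset: what is moved stays moved. The work goes in short steps, Python scripts to look and compute and a tool call to move; the robot and the scene stay as the last step left them, time stands still between calls to the robot, and variables do not carry over. Pictures are saved under pics/ and viewed, and the job is handed in when it is done.

Besides the shell and the picture viewer there is one more tool, called as name([rows], argument=value, ...), one row to a line, values as JSON. drive_tool: Moves the arm, as the interface text tells. Its arguments: {"type":"object","properties":{"series":{"type":"array"},"grip":{"type":"number"},"newtons":{"type":"number"}},"required":["series"]}

```bash
mkdir -p pics; python3 - <<'E'
from plant import ctrl
import cv2
s=ctrl.get_state();print(s)
for n in("scene","top"):
    c=ctrl.read_camera(n);cv2.imwrite(f"pics/{n}0.png",cv2.resize(c["img"][:,:,::-1],(800,600),interpolation=cv2.INTER_CUBIC))
    print(c["camera_matrix"],c["k1"],c["R"],c["t"])
E
```

```text
{'time': 0.0, 'qpos': array([-1.37597525e+00,  2.87185589e-01,  1.57820324e+00, -8.46185810e-06,
        1.27859351e+00, -1.49994439e-01]), 'dq': array([ 0.00049311,  0.00128754,  0.00018694,  0.00038493, -0.00124949,
       -0.00109754]), 'joint_efforts': array([-3.14700328e-04, -4.05981302e+01, -2.92625356e+01, -1.87594892e-04,
        5.82937835e-03,  1.23159968e-06]), 'eef_pos': array([ 0.22806959, -0.63462129,  0.24091966]), 'tcp_rot': array([-0.69660117, -0.12215301,  0.69664476, -0.1204638 ]), 'contact_force': array([-0.38256466,  0.49219318, -0.01122384]), 'wrist_torque': array([ 0.06145418,  0.02056227, -0.03209151]), 'opening': 0.9974298225509614}
[[433.19126874   0.         253.80723701]
 [  0.         433.19126874 185.05828514]
 [  0.           0.           1.        ]] -0.16832508186047354 [[ 0.8755528   0.48311284 -0.00304632]
 [ 0.37937661 -0.69142685 -0.61481891]
 [-0.29913321  0.53715072 -0.78866243]] [-0.46920008 -0.20955489  1.87081596]
[[449.0936272    0.         257.87233193]
 [  0.         449.0936272  188.53968314]
 [  0.           0.           1.        ]] -0.10845286375694616 [[-0.02610996 -0.99947565 -0.01914939]
 [-0.98980569  0.02853081 -0.13953738]
 [ 0.14001056  0.01531086 -0.99003163]] [-0.03577267  0.55938007  1.24844714]
```

View pics/scene0.png

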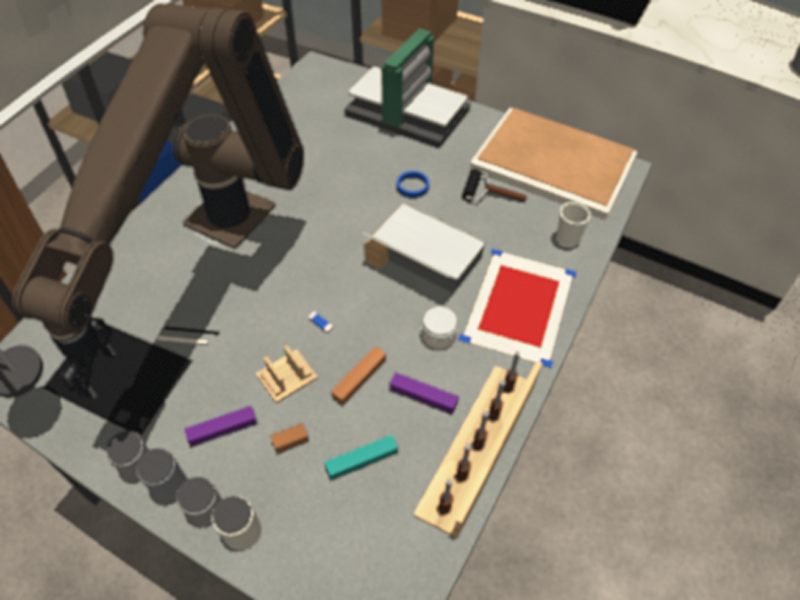

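View pics/top0.png

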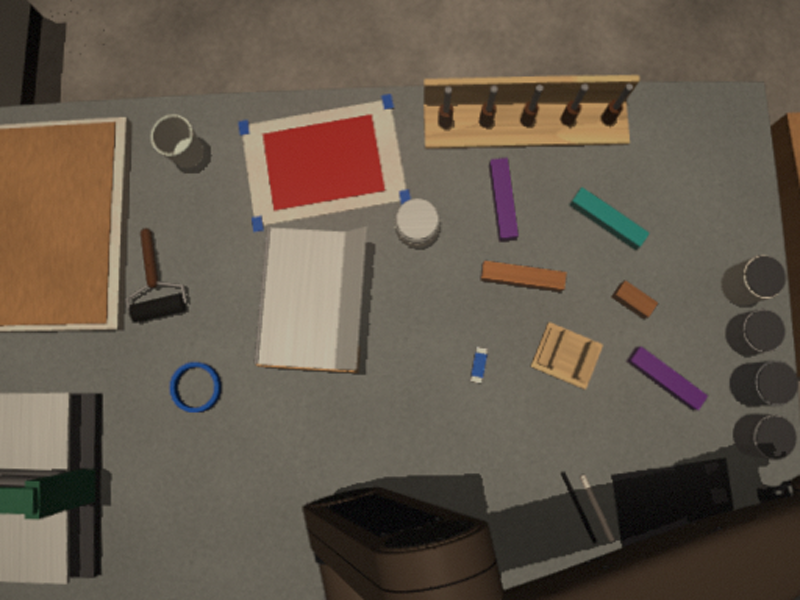

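Top view: the flap (260-368, 228-372) has its lip on the right, so bin +x points to about world +y and the ledge is on the robot's side. The orange bar is at (523,276), the cradle at (567,355) and the offcut at (635,299). Next I'll measure them.

```bash
cat > h.py <<'E'
import numpy as np,cv2
from plant import ctrl
def cam(n): return ctrl.read_camera(n)
def ray(c,uv):
    K=c["camera_matrix"]; d=np.array([c["k1"],0,0,0.])
    uv=np.asarray(uv,float).reshape(-1,1,2)
    x=cv2.undistortPoints(uv,K,d,None,None,None).reshape(-1,2) if 0 else cv2.undistortPointsIter(uv,K,d,np.eye(3),np.eye(3),(3,60,1e-10)).reshape(-1,2)
    D=np.c_[x,np.ones(len(x))]@c["R"]
    o=-c["R"].T@c["t"]
    return o,D
def onz(c,uv,z):
    o,D=ray(c,uv); return o+D*((z-o[2])/D[:,2])[:,None]
def proj(c,X):
    X=np.asarray(X,float).reshape(-1,3)
    p,_=cv2.projectPoints(X,cv2.Rodrigues(c["R"])[0],c["t"],c["camera_matrix"],np.array([c["k1"],0,0,0.]))
    return p.reshape(-1,2)
def save(c,name,roi=None,s=None,pts=()):
    im=c["img"][:,:,::-1].copy()
    x0,y0,x1,y1=roi or (0,0,512,384)
    s=s or min(800/(x1-x0),600/(y1-y0))
    im=cv2.resize(im[y0:y1,x0:x1],None,fx=s,fy=s,interpolation=cv2.INTER_CUBIC)
    for p in pts:
        q=((p[0]+.5-x0)*s,(p[1]+.5-y0)*s); cv2.circle(im,(int(q[0]),int(q[1])),3,(0,255,0),1)
    cv2.imwrite("pics/"+name,im)
E
python3 - <<'E'
from h import *
for n in("top","scene"):
    c=cam(n); hsv=cv2.cvtColor(c["img"],cv2.COLOR_RGB2HSV)
    m=((hsv[...,0]>=5)&(hsv[...,0]<=16)&(hsv[...,1]>110)&(hsv[...,2]>80)).astype(np.uint8)
    nn,l,st,ce=cv2.connectedComponentsWithStats(m)
    for i in range(1,nn):
        if st[i,4]<80: continue
        cs,_=cv2.findContours((l==i).astype(np.uint8),0,2)
        r=cv2.minAreaRect(cs[0]); b=cv2.boxPoints(r)
        print(n,st[i],ce[i])
        print(np.round(onz(c,b,.034),4).tolist())
c=cam("top"); save(c,"t1.png",(300,90,470,260)); save(c,"t2.png",(150,130,250,250))
c=cam("scene"); save(c,"s2.png",(215,115,325,195)); save(c,"s3.png",(150,200,300,300))
E
```

```text
top [ 272   65   92   25 1128] [322.69858156  77.07358156]
[[0.9319, -0.1026, 0.034], [0.9283, -0.3789, 0.034], [0.8539, -0.3744, 0.034], [0.8576, -0.1011, 0.034]]
top [368  65  22  15 202] [377.64356436  72.10891089]
[[0.9267, -0.3941, 0.034], [0.9257, -0.4585, 0.034], [0.8807, -0.4547, 0.034], [0.8818, -0.3908, 0.034]]
top [271  67  16  12 108] [276.87037037  72.18518519]
[[0.9277, -0.1003, 0.034], [0.9263, -0.1455, 0.034], [0.8911, -0.1441, 0.034], [0.8925, -0.0992, 0.034]]
top [504  72   8  45 205] [508.62926829  87.42926829]
[[0.9008, -0.8216, 0.034], [0.9009, -0.8449, 0.034], [0.7591, -0.8253, 0.034], [0.7593, -0.8025, 0.034]]
top [   0   78   74  131 8999] [ 35.05900656 142.73730414]
[[0.9362, 0.7571, 0.034], [0.9202, 0.5112, 0.034], [0.5168, 0.4938, 0.034], [0.5221, 0.7264, 0.034]]
top [308 167  55  18 619] [334.89660743 175.56542811]
[[0.5868, -0.1954, 0.034], [0.6204, -0.2016, 0.034], [0.5937, -0.355, 0.034], [0.5603, -0.3482, 0.034]]
top [394 180  27  23 288] [407.08333333 190.71875   ]
[[0.5487, -0.4422, 0.034], [0.5752, -0.4622, 0.034], [0.5316, -0.5225, 0.034], [0.5053,
[... 1066 characters left out ...]
8004, 0.034], [0.9143, 0.7852, 0.034], [0.9302, 0.5133, 0.034]]
scene [  3 129  22  47 201] [ 12.50248756 154.17910448]
[[-0.6386, -0.3789, 0.034], [-0.6171, -0.2857, 0.034], [-0.3305, -0.3828, 0.034], [-0.3529, -0.4663, 0.034]]
scene [234 154  14  17 157] [240.40127389 161.94267516]
[[0.418, 0.0189, 0.034], [0.4096, 0.0805, 0.034], [0.4753, 0.0718, 0.034], [0.4821, 0.0113, 0.034]]
scene [213 222  33  36 426] [228.97887324 239.80985915]
[[0.5625, -0.3536, 0.034], [0.5916, -0.1964, 0.034], [0.6283, -0.2102, 0.034], [0.598, -0.3651, 0.034]]
scene [174 272  23  17 242] [184.9214876 279.8553719]
[[0.5073, -0.5053, 0.034], [0.55, -0.4465, 0.034], [0.5835, -0.472, 0.034], [0.5411, -0.5298, 0.034]]
```

View pics/t1.png

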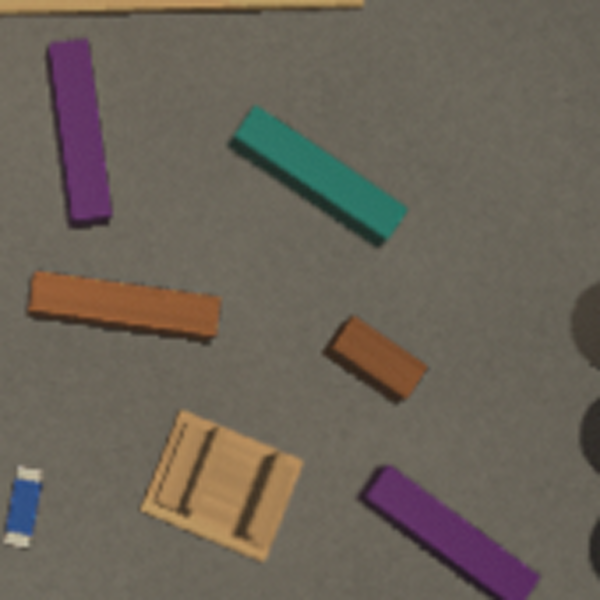

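View pics/t2.png

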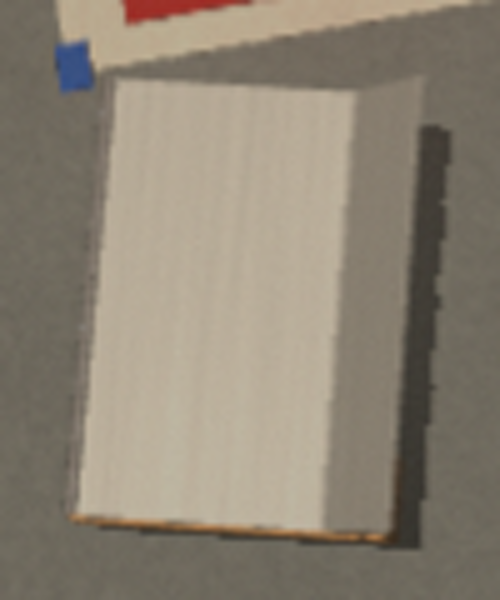

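View pics/s2.png

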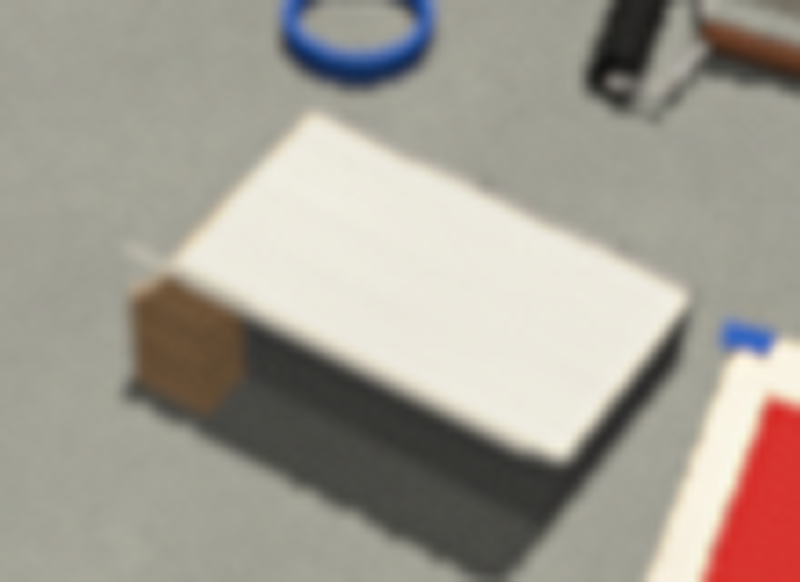

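View pics/s3.png

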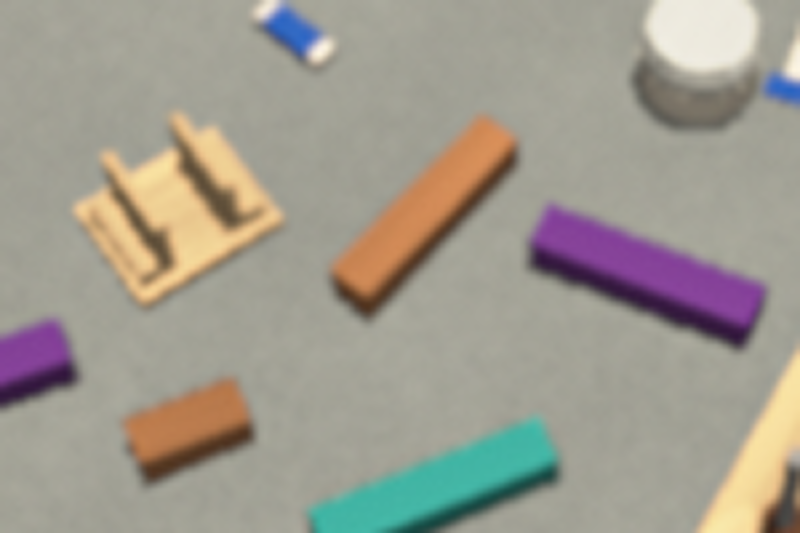

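```bash
python3 - <<'E'
from h import *
c=cam("top"); c2=cam("scene")
print("campos",-c["R"].T@c["t"],-c2["R"].T@c2["t"])
f=lambda p,s,o:np.array(p)/s-.5+np.array(o)
fl=f([(115,78),(78,515),(355,92),(323,528)],5,(150,130))
print("hinge/fold z61",onz(c,fl,.062).round(4).tolist())
print("tip z113",onz(c,f([(425,75),(393,540)],5,(150,130)),.113).round(4).tolist())
s=800/110
print("scene flap: tipfar? ",onz(c2,f([(310,110),(690,297),(565,463),(175,270)],s,(215,115)),.062).round(4).tolist())
print("ledge end z60",onz(c2,f([(133,295),(170,275),(243,325)],s,(215,115)),.060).round(4).tolist(), onz(c2,f([(135,385),(210,415)],s,(215,115)),0).round(4).tolist())
s=600/170
cr=onz(c,f([(183,410),(302,460),(265,560),(142,510)],s,(300,90)),.010);print("cradle",cr.round(4).tolist(),cr.mean(0))
print([np.linalg.norm(cr[i]-cr[(i+1)%4]).round(4) for i in range(4)])
s=800/150
cr=onz(c2,f([(73,210),(215,125),(285,215),(147,305)],s,(150,200)),.010);print("cradle sc",cr.round(4).tolist(),cr.mean(0))
br=onz(c2,f([(487,115),(517,145),(370,303),(333,270)],s,(150,200)),.034);print("bar sc",br.round(4).tolist(),br.mean(0))
save(c,"t3.png",(335,195,395,255))
E
```

```text
campos [ 0.37794777 -0.07082828  1.31337156] [ 1.04993285 -0.92312544  1.34517462]
hinge/fold z61 [[0.6882, 0.1909, 0.062], [0.438, 0.2118, 0.062], [0.6753, 0.0523, 0.062], [0.4275, 0.0738, 0.062]]
tip z113 [[0.6716, 0.0087, 0.113], [0.4182, 0.0306, 0.113]]
scene flap: tipfar?  [[0.4333, 0.2151, 0.062], [0.6847, 0.1886, 0.062], [0.6753, 0.0503, 0.062], [0.4278, 0.07, 0.062]]
ledge end z60 [[0.4159, 0.0445, 0.06], [0.4263, 0.067, 0.06], [0.4795, 0.0544, 0.06]] [[0.4218, 0.0321, 0.0], [0.4694, 0.0333, 0.0]]
cradle [[0.504, -0.3221, 0.01], [0.4595, -0.4189, 0.01], [0.3786, -0.3833, 0.01], [0.4226, -0.284, 0.01]] [ 0.44117327 -0.35208278  0.01      ]
[np.float64(0.1065), np.float64(0.0884), np.float64(0.1087), np.float64(0.0898)]
cradle sc [[0.3762, -0.3857, 0.01], [0.4225, -0.2816, 0.01], [0.504, -0.3186, 0.01], [0.4617, -0.4207, 0.01]] [ 0.44110403 -0.35165502  0.01      ]
bar sc [[0.5911, -0.1969, 0.034], [0.6207, -0.208, 0.034], [0.5972, -0.3581, 0.034], [0.5635, -0.3491, 0.034]] [ 0.59311178 -0.27804386  0.034     ]
```

View pics/t3.png

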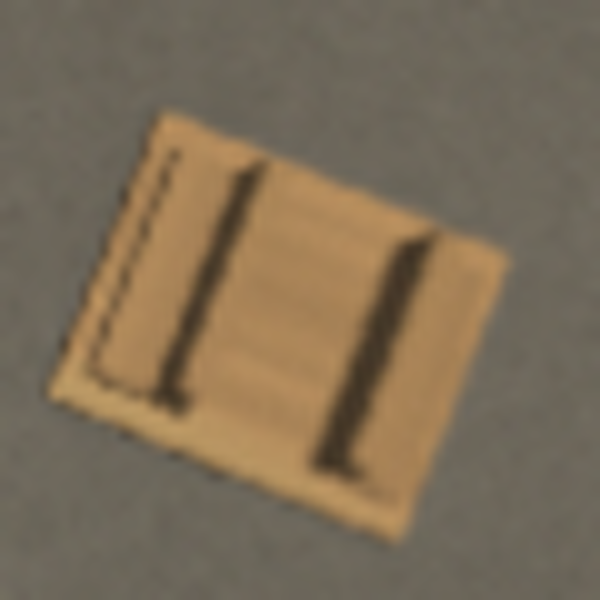

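Calibration cross-checks agree. Cradle: both views within 0.5 mm. Bin origin ≈ (.562,.126) with yaw 85°. Bar centre ≈ (.5915,-.2765), axis 80°. Next, a planning helper.

```bash
cat >> h.py <<'E'
from scipy.spatial.transform import Rotation as Ro
BO=np.array([.562,.126]); PSI=np.radians(85.05)
def bin2w(x,y,z=0):  # mm
    c,s=np.cos(PSI),np.sin(PSI); return np.array([BO[0]+(c*x-s*y)/1e3,BO[1]+(s*x+c*y)/1e3,z/1e3])
def Rt(a): # jaw direction yaw deg
    a=np.radians(a); x=np.array([0,0,-1.]); y=np.array([np.cos(a),np.sin(a),0]); return Ro.from_matrix(np.c_[x,y,np.cross(x,y)])
def st():
    s=ctrl.get_state(); R=Ro.from_quat(s["tcp_rot"]); y=R.as_matrix()[:,1]
    print("t%.2f"%s["time"],"pos",s["eef_pos"].round(4),"jaw yaw %.1f"%np.degrees(np.arctan2(y[1],y[0])),"down",R.as_matrix()[:,0].round(3),"F",s["contact_force"].round(1),"open %.3f"%s["opening"],"q",s["qpos"].round(2)); return s,R
def plan(p,a,vmax=.9,amax=8.3):
    s,R=st(); T=min((Rt(a),Rt(a+180)),key=lambda T:(R.inv()*T).magnitude())
    d=np.array(p)-s["eef_pos"]; rv=(R.inv()*T).as_rotvec(); n=int(max(1,np.ceil(np.linalg.norm(d)/.05/vmax),np.ceil(np.degrees(np.abs(rv).max())/amax)))
    for i in range(n):
        Ri=R*Ro.from_rotvec(rv*i/n)
        print(i,(Ri.inv().apply(d/n)/.05).round(3).tolist(),np.degrees(rv/n).round(2).tolist())
E
python3 - <<'E'
from h import *
plan([.585,-.312,.15],-9.9)
E
```

```text
t0.40 pos [ 0.2282 -0.6352  0.2421] jaw yaw -70.2 down [-0.  0. -1.] F [ 0.2 -0.   0. ] open 0.999 q [-1.38  0.29  1.58 -0.    1.28 -0.15]
0 [0.168, -0.334, -0.809] [-5.49, -0.0, 0.0]
1 [0.168, -0.255, -0.837] [-5.49, -0.0, 0.0]
2 [0.168, -0.174, -0.858] [-5.49, -0.0, 0.0]
3 [0.168, -0.091, -0.871] [-5.49, -0.0, 0.0]
4 [0.168, -0.007, -0.875] [-5.49, -0.0, 0.0]
5 [0.168, 0.077, -0.872] [-5.49, -0.0, 0.0]
6 [0.168, 0.16, -0.861] [-5.49, -0.0, 0.0]
7 [0.168, 0.241, -0.841] [-5.49, -0.0, 0.0]
8 [0.167, 0.32, -0.814] [-5.49, -0.0, 0.0]
9 [0.167, 0.397, -0.78] [-5.49, -0.0, 0.0]
10 [0.167, 0.47, -0.739] [-5.49, -0.0, 0.0]
```

drive_tool([
  [[0.17,-0.33,-0.81],[-5.5,0,0]],
  [[0.17,-0.26,-0.84],[-5.5,0,0]],
  [[0.17,-0.17,-0.86],[-5.5,0,0]],
  [[0.17,-0.09,-0.87],[-5.5,0,0]],
  [[0.17,0,-0.88],[-5.5,0,0]],
], grip=1, newtons=50)

```text
time: 0.9
eef_pos: [0.3908, -0.489, 0.2002]
tcp_rot: [-0.646, -0.283, 0.647, -0.288]
contact_force: [1.6, 0.5, 0.7]
opening: 1.002
```

drive_tool([
  [[0.17,0.08,-0.87],[-5.5,0,0]],
  [[0.17,0.16,-0.86],[-5.5,0,0]],
  [[0.17,0.24,-0.84],[-5.5,0,0]],
  [[0.17,0.32,-0.81],[-5.5,0,0]],
  [[0.17,0.4,-0.78],[-5.5,0,0]],
])

```text
time: 1.4
eef_pos: [0.5567, -0.3336, 0.1566]
tcp_rot: [-0.555, -0.434, 0.557, -0.44]
contact_force: [0.3, -0.5, 0.7]
opening: 0.995
```

```bash
python3 - <<'E'
from h import *
plan([.585,-.312,.10],-9.9)
E
```

```text
t1.40 pos [ 0.5567 -0.3336  0.1566] jaw yaw -13.7 down [ 0.003 -0.01  -1.   ] F [ 0.3 -0.5  0.7] open 0.995 q [-0.69  0.3   1.72 -0.01  1.11 -0.45]
0 [0.565, 0.221, -0.282] [-1.89, 0.25, -0.15]
1 [0.565, 0.232, -0.272] [-1.89, 0.25, -0.15]
```

drive_tool([
  [[0.57,0.22,-0.28],[-1.9,0.25,-0.15]],
  [[0.57,0.23,-0.27],[-1.9,0.25,-0.15]],
  [[0,0,0],[0,0,0]],
])

```text
time: 1.7
eef_pos: [0.59, -0.3057, 0.0979]
tcp_rot: [0.539, 0.458, -0.538, 0.459]
contact_force: [-0.5, -0.0, -0.7]
opening: 0.997
```

```bash
python3 - <<'E'
from h import *
plan([.585,-.312,.019],-9.9)
c=cam("top"); save(c,"t4.png",(290,140,400,225),pts=proj(c,[[.585,-.312,.034],[.5915,-.2765,.034]]))
E
```

```text
t1.70 pos [ 0.59   -0.3057  0.0979] jaw yaw -9.2 down [ 0.002  0.    -1.   ] F [-0.5 -0.  -0.7] open 0.997 q [-0.63  0.41  1.7   0.    1.03 -0.47]
0 [0.789, -0.04, 0.071] [0.37, -0.02, -0.04]
1 [0.789, -0.039, 0.071] [0.37, -0.02, -0.04]
```

View pics/t4.png

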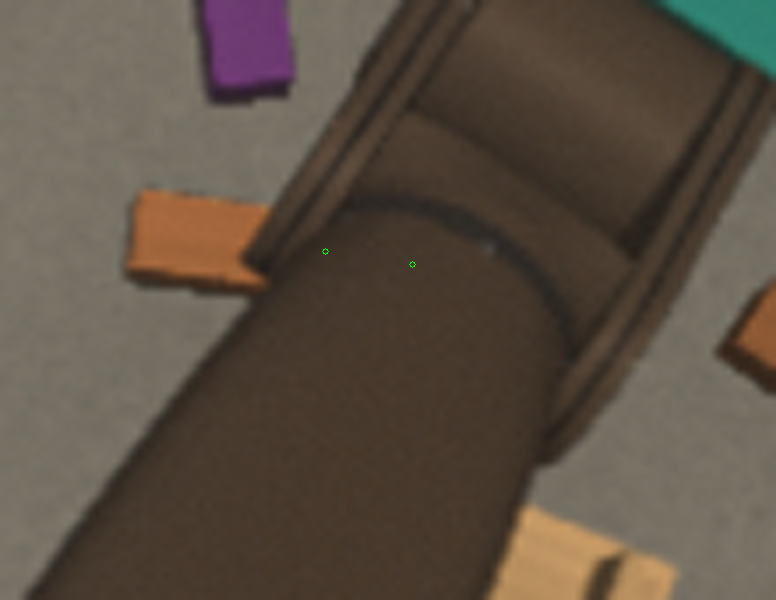

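The arm hides the grasp from the top camera, but the visible bar end lines up with the estimate. Lowering and gripping.

drive_tool([
  [[0.6,-0.04,0.07],[0.4,0,0]],
  [[0.6,-0.04,0.07],[0.4,0,0]],
  [[0.3,0,0],[0,0,0]],
  [[0,0,0],[0,0,0]],
])

```text
time: 2.15
eef_pos: [0.588, -0.3198, 0.0316]
tcp_rot: [0.544, 0.447, -0.542, 0.459]
contact_force: [-0.0, 0.2, -0.7]
opening: 1.003
```

```bash
python3 - <<'E'
from h import *
plan([.585,-.312,.019],-9.9)
E
```

```text
t2.15 pos [ 0.588  -0.3198  0.0316] jaw yaw -10.3 down [ 0.014 -0.011 -1.   ] F [-0.   0.2 -0.7] open 1.003 q [-0.65  0.5   1.72 -0.    0.91 -0.47]
0 [0.249, -0.091, -0.145] [-0.37, 0.48, -0.87]
```

drive_tool([
  [[0.25,-0.09,-0.14],[-0.4,0.5,-0.9]],
  [[0,0,0],[0,0,0]],
  [[0,0,0],[0,0,0]],
])

```text
time: 2.45
eef_pos: [0.5866, -0.3142, 0.0227]
tcp_rot: [0.542, 0.453, -0.541, 0.456]
contact_force: [-0.2, -0.2, 0.1]
opening: 1.001
```

```bash
python3 - <<'E'
from h import *
plan([.585,-.312,.019],-9.9)
plan([.585,-.312,.019],-9.9)
c=cam("scene"); save(c,"s4.png",(190,180,290,260))
E
```

```text
t2.45 pos [ 0.5866 -0.3142  0.0227] jaw yaw -9.9 down [ 0.004 -0.003 -1.   ] F [-0.2 -0.2  0.1] open 1.001 q [-0.64  0.51  1.72  0.    0.91 -0.47]
0 [0.074, -0.038, -0.038] [-0.02, 0.12, -0.24]
t2.45 pos [ 0.5866 -0.3142  0.0227] jaw yaw -9.9 down [ 0.004 -0.003 -1.   ] F [-0.2 -0.2  0.1] open 1.001 q [-0.64  0.51  1.72  0.    0.91 -0.47]
0 [0.074, -0.038, -0.038] [-0.02, 0.12, -0.24]
```

View pics/s4.png

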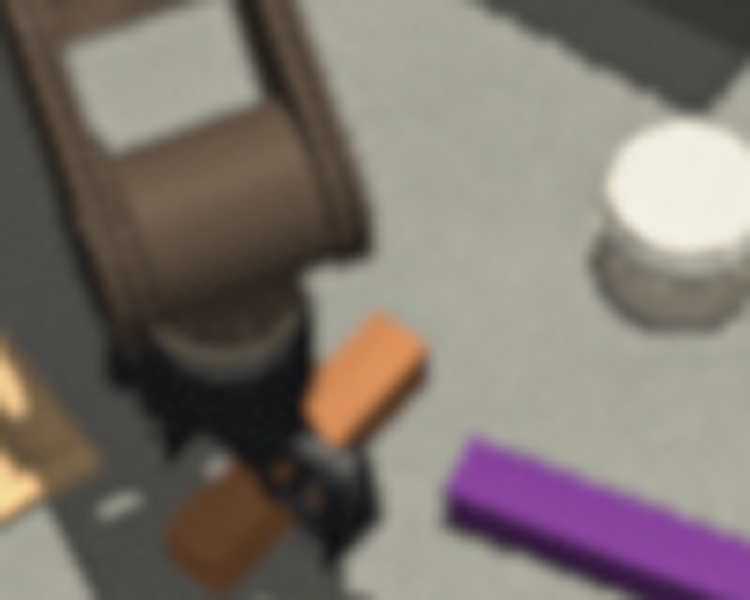

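drive_tool([
  [[0.06,-0.04,-0.04],[0,0.1,-0.2]],
  [[0,0,0],[0,0,0]],
  [[0,0,0],[0,0,0]],
  [[0,0,0],[0,0,0]],
], grip=-1)

```text
time: 2.9
eef_pos: [0.586, -0.312, 0.022]
tcp_rot: [0.541, 0.454, -0.541, 0.456]
contact_force: [0.1, 0.3, -0.8]
opening: 0.389
```

drive_tool([
  [[0,0,0],[0,0,0]],
  [[0,0,0],[0,0,0]],
  [[0,0,0],[0,0,0]],
])

```text
time: 3.2
eef_pos: [0.5858, -0.3119, 0.0216]
tcp_rot: [0.541, 0.454, -0.541, 0.456]
contact_force: [0.1, 0.1, -0.0]
opening: 0.385
```

```bash
python3 - <<'E'
from h import *
for x in(-220,-44.5): print(bin2w(x,110,90))
st()
c=cam("scene"); save(c,"s5.png",(190,180,290,260))
E
```

```text
[ 0.43342726 -0.08368798  0.09      ]
[0.44857052 0.09115747 0.09      ]
t3.20 pos [ 0.5858 -0.3119  0.0216] jaw yaw -9.9 down [ 0.002 -0.002 -1.   ] F [ 0.1  0.1 -0. ] open 0.385 q [-0.64  0.51  1.72 -0.    0.91 -0.47]
```

View pics/s5.png

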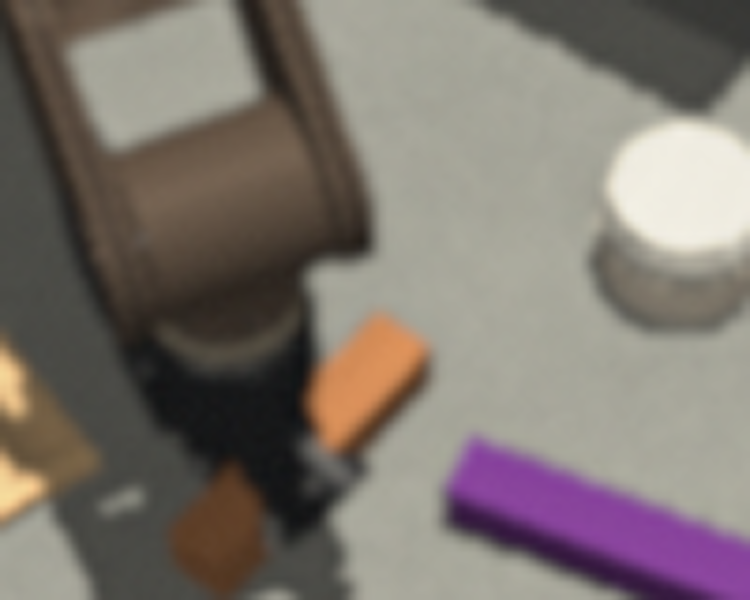

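Grip confirmed (33 mm). Lifting and heading to the ledge start.

drive_tool([
  [[-0.6,0,0],[0,0,0]],
  [[-0.9,0,0],[0,0,0]],
  [[-0.7,0,0],[0,0,0]],
  [[0,0,0],[0,0,0]],
])

```text
time: 3.65
eef_pos: [0.5835, -0.3104, 0.1307]
tcp_rot: [-0.541, -0.457, 0.542, -0.453]
contact_force: [-0.3, -1.2, -0.7]
opening: 0.388
```

```bash
python3 - <<'E'
from h import *
print(bin2w(-240,110,110))
plan(bin2w(-240,110,110),-4.95,vmax=.6)
E
```

```text
[ 0.43170153 -0.10361339  0.11      ]
t3.65 pos [ 0.5835 -0.3104  0.1307] jaw yaw -9.9 down [-0.005  0.003 -1.   ] F [-0.3 -1.2 -0.7] open 0.388 q [-0.64  0.36  1.69 -0.    1.09 -0.47]
0 [0.049, -0.411, -0.395] [-0.55, -0.02, 0.03]
1 [0.049, -0.407, -0.399] [-0.55, -0.02, 0.03]
2 [0.048, -0.403, -0.403] [-0.55, -0.02, 0.03]
3 [0.048, -0.4, -0.406] [-0.55, -0.02, 0.03]
4 [0.048, -0.396, -0.41] [-0.55, -0.02, 0.03]
5 [0.047, -0.392, -0.414] [-0.55, -0.02, 0.03]
6 [0.047, -0.388, -0.418] [-0.55, -0.02, 0.03]
7 [0.047, -0.384, -0.421] [-0.55, -0.02, 0.03]
8 [0.046, -0.38, -0.425] [-0.55, -0.02, 0.03]
```

drive_tool([
  [[0.0,-0.41,-0.4],[-0.55,0,0]],
  [[0,-0.41,-0.4],[-0.55,0,0]],
  [[0,-0.4,-0.4],[-0.55,0,0]],
  [[0,-0.4,-0.41],[-0.55,0,0]],
  [[0,-0.4,-0.41],[-0.55,0,0]],
])

```text
time: 4.15
eef_pos: [0.4958, -0.1936, 0.1266]
tcp_rot: [-0.53, -0.47, 0.531, -0.465]
contact_force: [-0.1, 0.2, -0.9]
opening: 0.388
```

```bash
python3 - <<'E'
from h import *
plan(bin2w(-240,110,110),-4.95,vmax=.6)
E
```

```text
t4.15 pos [ 0.4958 -0.1936  0.1266] jaw yaw -7.2 down [-0.007  0.004 -1.   ] F [-0.1  0.2 -0.9] open 0.388 q [-0.56  0.11  2.01 -0.    1.03 -0.44]
0 [0.087, -0.374, -0.406] [-0.57, -0.04, 0.1]
1 [0.086, -0.37, -0.409] [-0.57, -0.04, 0.1]
2 [0.085, -0.366, -0.413] [-0.57, -0.04, 0.1]
3 [0.084, -0.362, -0.417] [-0.57, -0.04, 0.1]
```

drive_tool([
  [[0.08,-0.37,-0.4],[-0.6,0,0.1]],
  [[0.08,-0.37,-0.4],[-0.6,0,0.1]],
  [[0.08,-0.37,-0.41],[-0.6,0,0.1]],
  [[0.08,-0.36,-0.41],[-0.6,0,0.1]],
  [[0,0,0],[0,0,0]],
])

```text
time: 4.65
eef_pos: [0.4216, -0.0967, 0.1024]
tcp_rot: [-0.519, -0.485, 0.521, -0.474]
contact_force: [0.1, 0.4, -0.9]
opening: 0.39
```

```bash
python3 - <<'E'
from h import *
plan(bin2w(-240,110,94),-4.95,vmax=.6)
c=cam("top"); save(c,"t6.png",(200,150,340,255))
c2=cam("scene"); save(c2,"s6.png",(190,140,290,215))
E
```

```text
t4.65 pos [ 0.4216 -0.0967  0.1024] jaw yaw -4.6 down [-0.012  0.01  -1.   ] F [ 0.1  0.4 -0.9] open 0.390 q [-0.46 -0.08  2.25  0.    0.98 -0.38]
0 [0.165, 0.214, 0.123] [0.3, -0.51, 0.74]
```

View pics/t6.png

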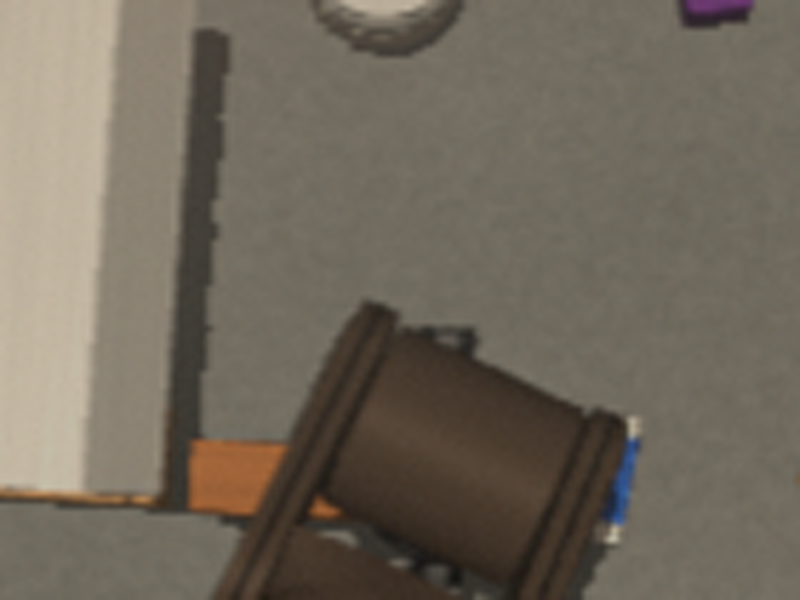

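View pics/s6.png

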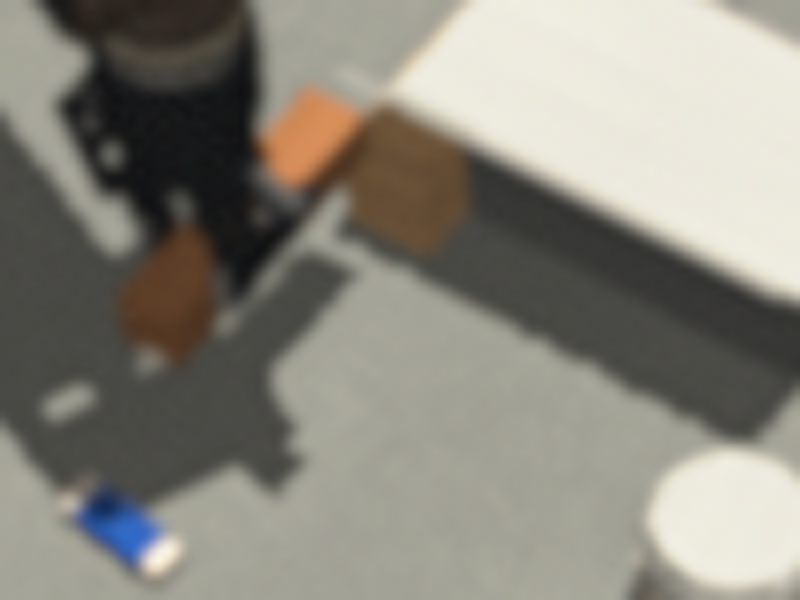

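Bar nose at top-crop (190, 440-512), just off the lip. Checking it in the bin frame.

```bash
cat >> h.py <<'E'
def w2bin(p):
    p=np.atleast_2d(p); d=p[:,:2]-BO; c,s=np.cos(PSI),np.sin(PSI)
    return np.c_[(d@[c,s])*1e3,(d@[-s,c])*1e3,p[:,2]*1e3]
E
python3 - <<'E'
from h import *
s,R=st(); print(w2bin(s["eef_pos"]))
c=cam("top"); f=lambda p,s,o:np.array(p)/s-.5+np.array(o)
print(w2bin(onz(c,f([(190,440),(188,511),(285,444)],800/140,(200,150)),.115)))
plan(bin2w(-236,110,94),-4.95)
E
```

```text
t4.75 pos [ 0.4244 -0.0992  0.1042] jaw yaw -4.7 down [-0.008  0.007 -1.   ] F [-0.2 -0.7 -1.1] open 0.386 q [-0.46 -0.08  2.25  0.    0.98 -0.38]
[[-236.19039364  117.62548607  104.18143355]]
[[-118.09084462  105.1444231   115.        ]
 [-119.36905527  138.18012748  115.        ]
 [-162.53691952  104.34786558  115.        ]]
t4.80 pos [ 0.4254 -0.1     0.105 ] jaw yaw -4.8 down [-0.006  0.007 -1.   ] F [ 0.5 -0.1 -1.4] open 0.387 q [-0.47 -0.08  2.25  0.    0.98 -0.38]
0 [0.219, 0.133, -0.016] [0.19, -0.34, 0.39]
```

drive_tool([
  [[0.1,0.13,0],[0.2,-0.3,0.4]],
  [[0,0,0],[0,0,0]],
  [[0,0,0],[0,0,0]],
])

```text
time: 5.1
eef_pos: [0.4347, -0.1029, 0.1002]
tcp_rot: [0.522, 0.476, -0.521, 0.478]
contact_force: [-0.5, 0.2, -0.9]
opening: 0.388
```

```bash
python3 - <<'E'
from h import *
s,R=st(); print(w2bin(s["eef_pos"]))
c=cam("top"); save(c,"t7.png",(215,210,265,245))
st()
E
```

```text
t5.10 pos [ 0.4347 -0.1029  0.1002] jaw yaw -5.1 down [ 0.003 -0.001 -1.   ] F [-0.5  0.2 -0.9] open 0.388 q [-0.46 -0.05  2.23  0.    0.96 -0.37]
[[-239.01049095  107.07751518  100.21427306]]
t5.15 pos [ 0.4346 -0.1029  0.1002] jaw yaw -5.1 down [ 0.003 -0.001 -1.   ] F [-1.   0.4 -0.5] open 0.388 q [-0.46 -0.05  2.23  0.    0.96 -0.37]
```

View pics/t7.png

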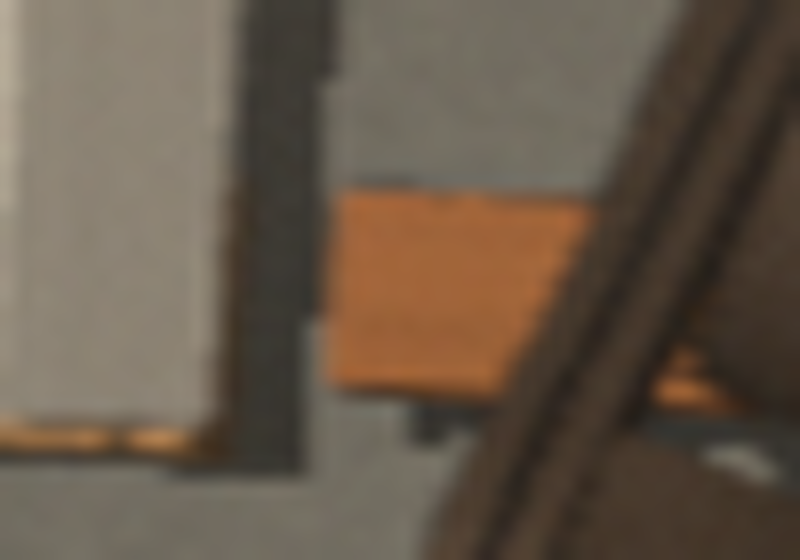

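```bash
python3 - <<'E'
from h import *
c=cam("top"); f=lambda p,s,o:np.array(p)/s-.5+np.array(o)
print(w2bin(onz(c,f([(330,188),(325,388),(590,205),(215,422)],16,(215,210)),.1126)))
plan(bin2w(-236,109.5,94),-4.95)
E
```

```text
[[-123.32108622   90.61765441  112.6       ]
 [-124.703101    123.99259704  112.6       ]
 [-166.96419198   90.86699467  112.6       ]
 [-106.72935873  130.75766377  112.6       ]]
t5.20 pos [ 0.4345 -0.1027  0.1002] jaw yaw -5.1 down [ 0.003 -0.001 -1.   ] F [-0.3  0.2 -0.6] open 0.390 q [-0.46 -0.05  2.23  0.    0.96 -0.37]
0 [0.125, -0.044, -0.058] [-0.15, 0.05, -0.19]
```

drive_tool([
  [[0.1,-0.04,-0.06],[-0.1,0,-0.2]],
  [[0,0,-0.3],[0,0,0]],
  [[0,0,-0.3],[0,0,0]],
  [[0,0,0],[0,0,0]],
])

```text
time: 5.6
eef_pos: [0.4351, -0.0699, 0.0942]
tcp_rot: [-0.521, -0.477, 0.523, -0.478]
contact_force: [0.2, -1.2, -2.6]
opening: 0.384
```

```bash
python3 - <<'E'
from h import *
s,R=st(); print(w2bin(s["eef_pos"]))
plan(bin2w(-47,109,94),-4.95,vmax=.3)
E
```

```text
t5.60 pos [ 0.4351 -0.0699  0.0942] jaw yaw -5.1 down [-0.001 -0.003 -1.   ] F [ 0.2 -1.2 -2.6] open 0.384 q [-0.39 -0.05  2.25 -0.    0.95 -0.3 ]
[[-206.10737644  109.48750509   94.22403154]]
t5.60 pos [ 0.4351 -0.0699  0.0942] jaw yaw -5.1 down [-0.001 -0.003 -1.   ] F [ 0.2 -1.2 -2.6] open 0.384 q [-0.39 -0.05  2.25 -0.    0.95 -0.3 ]
0 [-0.0, 0.0, -0.289] [-0.01, 0.01, 0.0]
1 [-0.0, 0.0, -0.289] [-0.01, 0.01, 0.0]
2 [-0.0, 0.0, -0.289] [-0.01, 0.01, 0.0]
3 [-0.0, 0.0, -0.289] [-0.01, 0.01, 0.0]
4 [-0.0, 0.001, -0.289] [-0.01, 0.01, 0.0]
5 [-0.0, 0.001, -0.289] [-0.01, 0.01, 0.0]
6 [0.0, 0.001, -0.289] [-0.01, 0.01, 0.0]
7 [0.0, 0.001, -0.289] [-0.01, 0.01, 0.0]
8 [0.0, 0.001, -0.289] [-0.01, 0.01, 0.0]
9 [0.0, 0.001, -0.289] [-0.01, 0.01, 0.0]
10 [0.0, 0.001, -0.289] [-0.01, 0.01, 0.0]
```

Touching the lip. Pushing.

drive_tool([
  [[0,0,-0.2],[0,0,0]],
  [[0,0,-0.25],[0,0,0]],
  [[0,0,-0.25],[0,0,0]],
  [[0,0,-0.2],[0,0,0]],
], newtons=80)

```text
time: 6.0
eef_pos: [0.4402, -0.0269, 0.0949]
tcp_rot: [-0.519, -0.474, 0.524, -0.481]
contact_force: [-0.5, -0.7, -2.0]
opening: 0.378
```

```bash
python3 - <<'E'
from h import *
s,R=st(); print(w2bin(s["eef_pos"]))
plan(bin2w(-47,109,94),-4.95,vmax=.3)
c=cam("top"); save(c,"t8.png",(150,130,290,245))
c2=cam("scene"); save(c2,"s8.png",(190,115,310,205))
E
```

```text
t6.00 pos [ 0.4402 -0.0269  0.0949] jaw yaw -5.1 down [ 0.001 -0.011 -1.   ] F [-0.5 -0.7 -2. ] open 0.378 q [-0.29 -0.06  2.25 -0.01  0.95 -0.19]
[[-162.86465918  108.18371679   94.87111308]]
t6.00 pos [ 0.4402 -0.0269  0.0949] jaw yaw -5.1 down [ 0.001 -0.011 -1.   ] F [-0.5 -0.7 -2. ] open 0.378 q [-0.29 -0.06  2.25 -0.01  0.95 -0.19]
0 [-0.001, -0.003, -0.29] [-0.02, 0.08, -0.01]
1 [-0.001, -0.003, -0.29] [-0.02, 0.08, -0.01]
2 [-0.0, -0.003, -0.29] [-0.02, 0.08, -0.01]
3 [0.0, -0.002, -0.29] [-0.02, 0.08, -0.01]
4 [0.001, -0.002, -0.29] [-0.02, 0.08, -0.01]
5 [0.001, -0.002, -0.29] [-0.02, 0.08, -0.01]
6 [0.001, -0.002, -0.29] [-0.02, 0.08, -0.01]
7 [0.002, -0.002, -0.29] [-0.02, 0.08, -0.01]
```

View pics/t8.png

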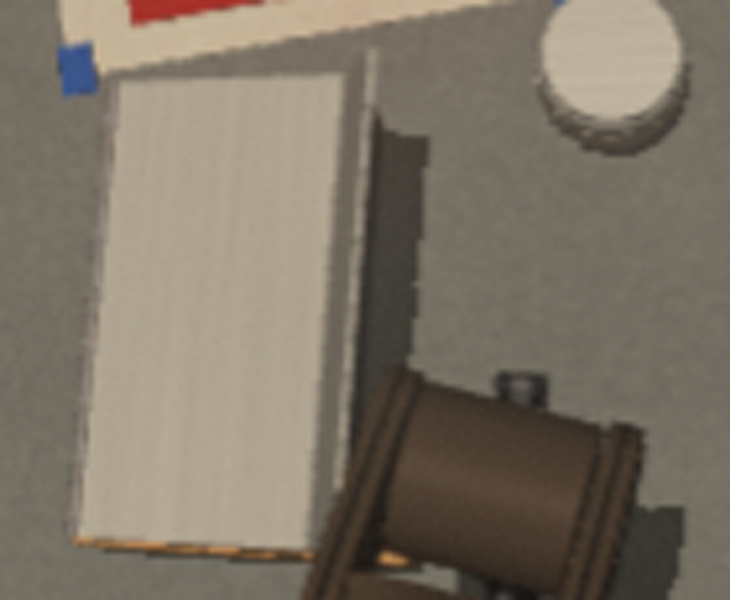

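View pics/s8.png

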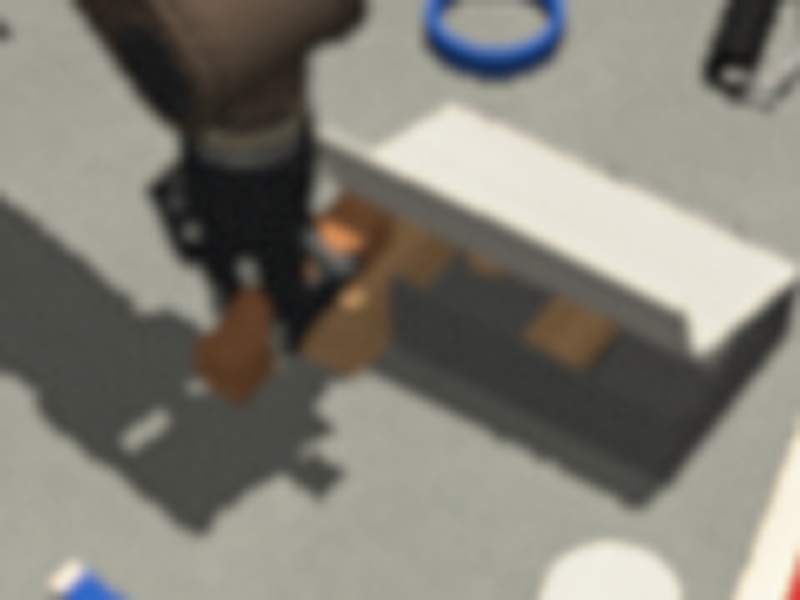

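The flap is rising with the bar under the lip, and the block and round stamp now show in the bin. Continuing.

drive_tool([
  [[0,0,-0.25],[0,0.1,0]],
  [[0,0,-0.25],[0,0.1,0]],
  [[0,0,-0.25],[0,0.1,0]],
  [[0,0,-0.25],[0,0,0]],
])

```text
time: 6.5
eef_pos: [0.4432, 0.0257, 0.0931]
tcp_rot: [-0.52, -0.477, 0.523, -0.478]
contact_force: [-0.7, -2.6, -2.2]
opening: 0.385
```

```bash
python3 - <<'E'
from h import *
s,R=st(); print(w2bin(s["eef_pos"]))
plan(bin2w(-47,109,94),-4.95,vmax=.3)
c2=cam("scene"); save(c2,"s9.png",(190,115,310,205))
E
```

```text
t6.50 pos [0.4432 0.0257 0.0931] jaw yaw -5.1 down [-0.002 -0.004 -1.   ] F [-0.7 -2.6 -2.2] open 0.385 q [-0.17 -0.04  2.24 -0.01  0.95 -0.08]
[[-110.15528865  109.70924485   93.05365039]]
t6.50 pos [0.4432 0.0257 0.0931] jaw yaw -5.1 down [-0.002 -0.004 -1.   ] F [-0.7 -2.6 -2.2] open 0.385 q [-0.17 -0.04  2.24 -0.01  0.95 -0.08]
0 [-0.005, 0.002, -0.253] [-0.02, 0.05, 0.02]
1 [-0.005, 0.002, -0.253] [-0.02, 0.05, 0.02]
2 [-0.004, 0.003, -0.253] [-0.02, 0.05, 0.02]
3 [-0.004, 0.003, -0.253] [-0.02, 0.05, 0.02]
4 [-0.004, 0.003, -0.253] [-0.02, 0.05, 0.02]
```

View pics/s9.png

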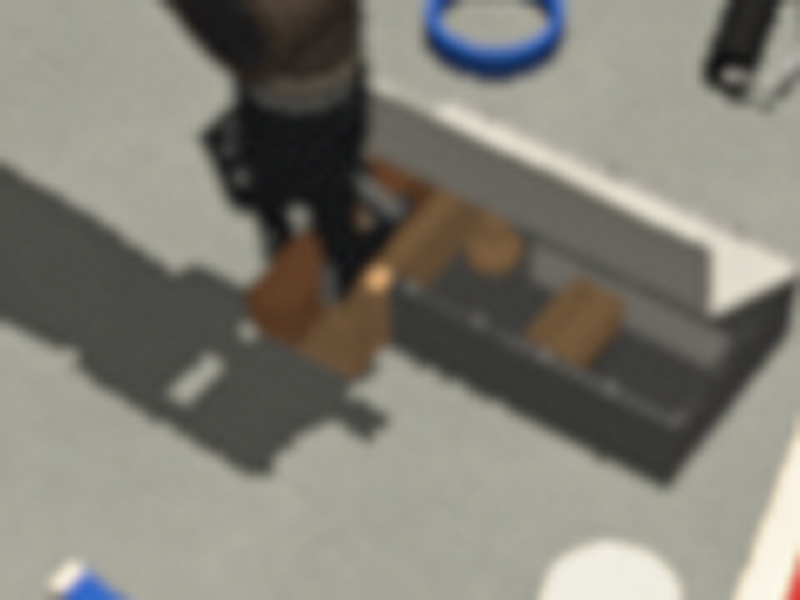

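drive_tool([
  [[-0.02,0,-0.25],[0,0.1,0]],
  [[-0.02,0,-0.25],[0,0.1,0]],
  [[-0.02,0,-0.25],[0,0,0]],
  [[0,0,0],[0,0,0]],
])

```text
time: 6.95
eef_pos: [0.4462, 0.0667, 0.0957]
tcp_rot: [-0.52, -0.479, 0.522, -0.478]
contact_force: [0.6, -2.5, -2.1]
opening: 0.378
```

```bash
python3 - <<'E'
from h import *
s,R=st(); print(w2bin(s["eef_pos"]))
plan(bin2w(-47,109,94),-4.95,vmax=.3)
c2=cam("scene"); save(c2,"s10.png",(190,105,310,195))
c2=cam("top"); save(c2,"t10.png",(150,130,290,235))
E
```

```text
t6.95 pos [0.4462 0.0667 0.0957] jaw yaw -4.9 down [-0.003 -0.001 -1.   ] F [ 0.6 -2.5 -2.1] open 0.378 q [-0.08 -0.03  2.22 -0.    0.95  0.01]
[[-69.10584324 110.26081935  95.71935448]]
t6.95 pos [0.4462 0.0667 0.0957] jaw yaw -4.9 down [-0.003 -0.001 -1.   ] F [ 0.6 -2.5 -2.1] open 0.378 q [-0.08 -0.03  2.22 -0.    0.95  0.01]
0 [0.017, 0.013, -0.221] [0.03, 0.05, 0.09]
1 [0.017, 0.013, -0.221] [0.03, 0.05, 0.09]
```

View pics/s10.png

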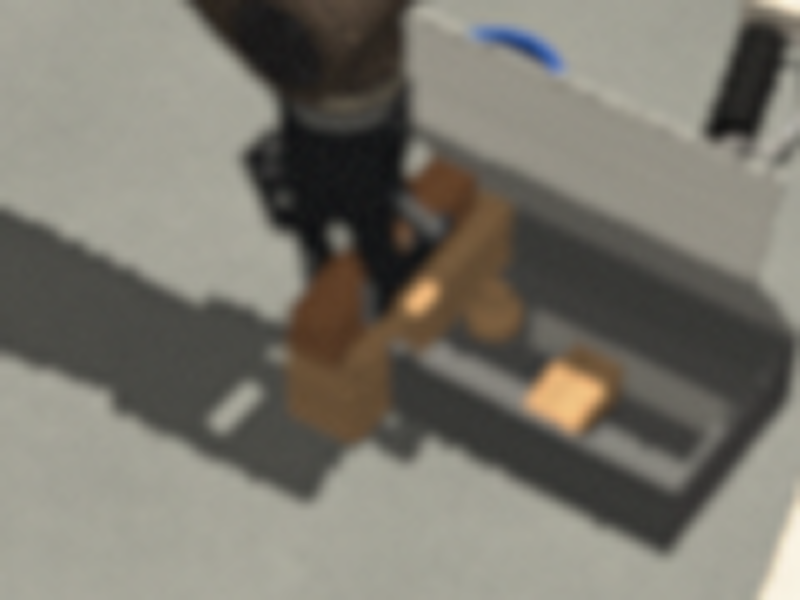

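View pics/t10.png

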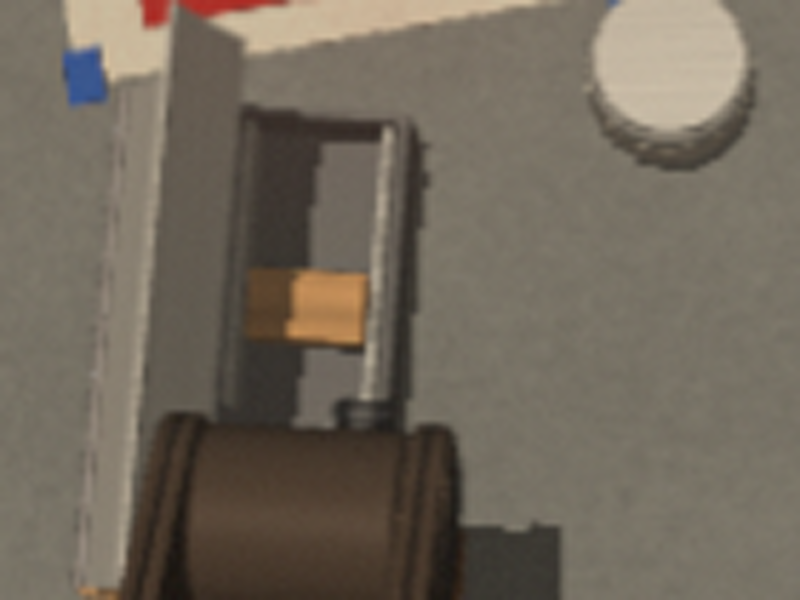

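drive_tool([
  [[0.01,0,-0.22],[0,0,0]],
  [[0.01,0,-0.22],[0,0,0]],
  [[0,0,0],[0,0,0]],
  [[0,0,0],[0,0,0]],
])

```text
time: 7.45
eef_pos: [0.4484, 0.0874, 0.0947]
tcp_rot: [-0.52, -0.478, 0.523, -0.478]
contact_force: [-0.4, -2.0, -1.3]
opening: 0.376
```

```bash
python3 - <<'E'
from h import *
s,R=st(); print(w2bin(s["eef_pos"]))
c2=cam("scene"); save(c2,"s11.png",(215,125,275,170))
plan(bin2w(-45.5,109.5,84),-4.95,vmax=.3)
E
```

```text
t7.45 pos [0.4484 0.0874 0.0947] jaw yaw -5.0 down [-0.003 -0.003 -1.   ] F [-0.4 -2.  -1.3] open 0.376 q [-0.03 -0.02  2.21 -0.    0.95  0.06]
[[-48.24804132 109.89446302  94.70507216]]
t7.50 pos [0.4483 0.0874 0.0947] jaw yaw -5.0 down [-0.004 -0.003 -1.   ] F [ 0.2 -3.1 -1. ] open 0.377 q [-0.03 -0.02  2.21 -0.    0.95  0.06]
0 [0.214, 0.009, -0.056] [-0.05, 0.2, 0.19]
```

View pics/s11.png

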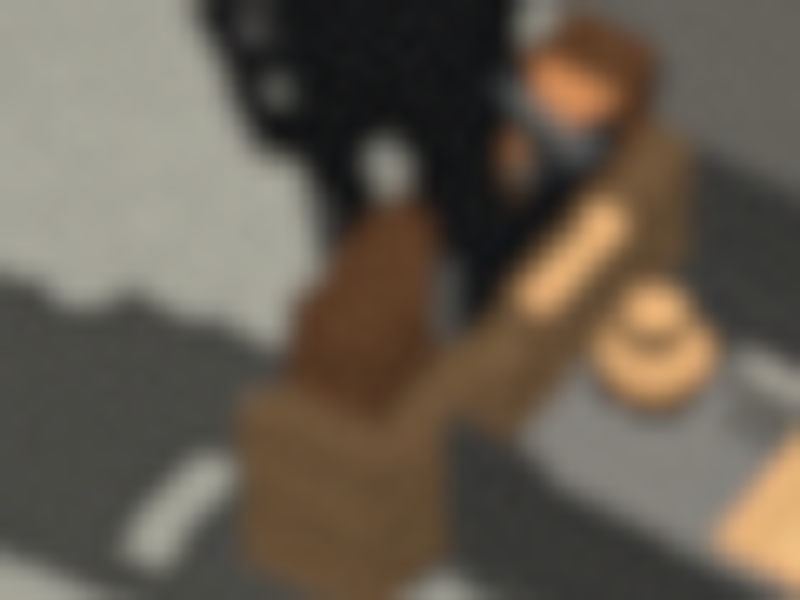

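drive_tool([
  [[0,0,-0.08],[0,0.1,0.1]],
  [[0.08,0,-0.02],[0,0,0]],
  [[0.1,0,0],[0,0,0]],
  [[0,0,0],[0,0,0]],
])

```text
time: 7.9
eef_pos: [0.4495, 0.0922, 0.0857]
tcp_rot: [-0.521, -0.477, 0.522, -0.478]
contact_force: [-0.4, -3.5, -0.4]
opening: 0.379
```

```bash
python3 - <<'E'
from h import *
s,R=st(); print(w2bin(s["eef_pos"]))
plan(bin2w(-45.5,109.5,82),-4.95,vmax=.3)
E
```

```text
t7.90 pos [0.4495 0.0922 0.0857] jaw yaw -5.1 down [ 0.    -0.001 -1.   ] F [-0.4 -3.5 -0.4] open 0.379 q [-0.02  0.    2.21 -0.    0.93  0.07]
[[-43.42988452 109.17605754  85.69463771]]
t7.90 pos [0.4495 0.0922 0.0857] jaw yaw -5.1 down [ 0.    -0.001 -1.   ] F [-0.4 -3.5 -0.4] open 0.379 q [-0.02  0.    2.21 -0.    0.93  0.07]
0 [0.074, -0.006, 0.041] [-0.14, 0.07, -0.02]
```

drive_tool([
  [[0.06,0,0],[0,0,0]],
  [[0.04,0,0],[0,0,0]],
  [[0,0,0],[0,0,0]],
])

```text
time: 8.2
eef_pos: [0.4498, 0.092, 0.0816]
tcp_rot: [-0.521, -0.477, 0.522, -0.477]
contact_force: [-0.5, -2.9, -0.4]
opening: 0.38
```

```bash
python3 - <<'E'
from h import *
s,R=st(); print(w2bin(s["eef_pos"]))
c2=cam("scene"); save(c2,"s12.png",(215,115,275,160))
E
```

```text
t8.20 pos [0.4498 0.092  0.0816] jaw yaw -5.1 down [-0.001 -0.001 -1.   ] F [-0.5 -2.9 -0.4] open 0.380 q [-0.02  0.01  2.21 -0.    0.92  0.07]
[[-43.5382037  108.89010228  81.62860721]]
```

View pics/s12.png

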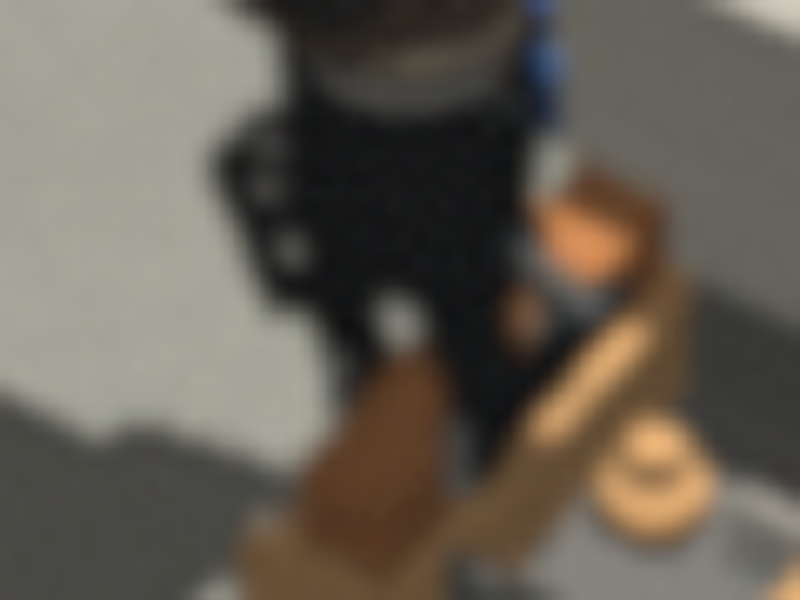

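drive_tool([
  [[0.03,0,0],[0,0,0]],
  [[0.02,0,0],[0,0,0]],
  [[0,0,0],[0,0,0]],
])

```text
time: 8.55
eef_pos: [0.4499, 0.092, 0.0817]
tcp_rot: [-0.52, -0.478, 0.523, -0.477]
contact_force: [1.2, -3.1, -0.8]
opening: 0.377
```

drive_tool([
  [[0.03,0,0],[0,0,0]],
  [[0,0,0],[0,0,0]],
])

```text
time: 8.75
eef_pos: [0.45, 0.092, 0.0818]
tcp_rot: [-0.519, -0.478, 0.523, -0.477]
contact_force: [0.1, -2.4, -1.0]
opening: 0.378
```

drive_tool([
  [[0.07,0,0],[0,0,0]],
  [[0,0,0],[0,0,0]],
])

```text
time: 8.95
eef_pos: [0.4503, 0.0918, 0.0823]
tcp_rot: [-0.518, -0.48, 0.524, -0.477]
contact_force: [-0.8, -3.2, -2.8]
opening: 0.381
```

```bash
python3 - <<'E'
from h import *
s,R=st(); print(w2bin(s["eef_pos"]),s["wrist_torque"])
E
```

```text
t8.95 pos [0.4503 0.0918 0.0823] jaw yaw -4.9 down [-0.009 -0.003 -1.   ] F [-0.8 -3.2 -2.8] open 0.381 q [-0.02  0.02  2.2  -0.    0.93  0.07]
[[-43.67923705 108.35504395  82.26749911]] [-0.65311097  0.0313523   0.00761317]
```

Bar height implies the underside is at z ≈ 60, so it should be on the ledge. Releasing slowly.

drive_tool([
  [[0,0,0],[0,0,0]],
  [[0,0,0],[0,0,0]],
  [[0,0,0],[0,0,0]],
], grip=0.2)

```text
time: 9.25
eef_pos: [0.4504, 0.0932, 0.0814]
tcp_rot: [-0.519, -0.48, 0.523, -0.476]
contact_force: [-0.2, -0.2, 0.3]
opening: 0.599
```

```bash
python3 - <<'E'
from h import *
s,R=st(); print(w2bin(s["eef_pos"]),s["wrist_torque"])
c2=cam("scene"); save(c2,"s13.png",(200,95,310,175))
E
```

```text
t9.25 pos [0.4504 0.0932 0.0814] jaw yaw -5.0 down [-0.008  0.    -1.   ] F [-0.2 -0.2  0.3] open 0.599 q [-0.02  0.02  2.2   0.    0.93  0.07]
[[-42.30033176 108.37209238  81.44263567]] [ 0.02216741 -0.01403217  0.00270502]
```

View pics/s13.png

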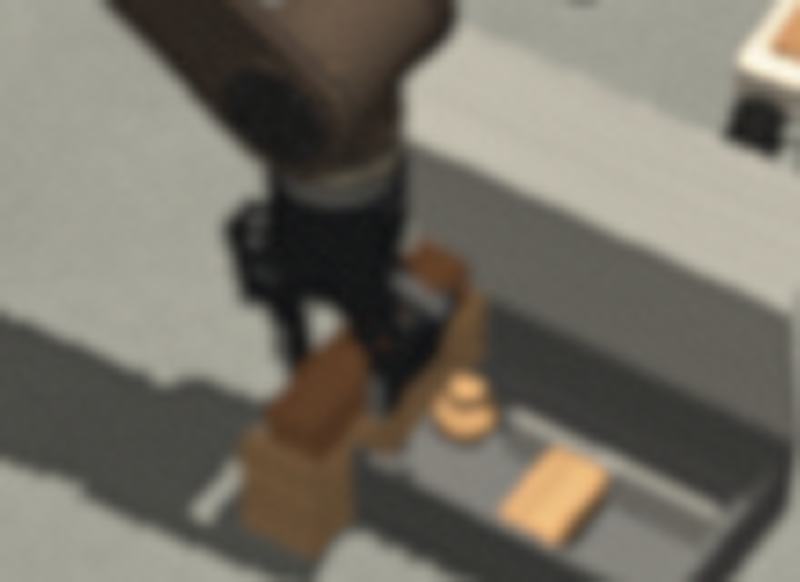

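Bar released and lying behind the cleat; the flap is standing. Raising straight up, then verifying.

drive_tool([
  [[-0.3,0,0],[0,0,-0.4]],
  [[-0.7,0,0],[0,0,0]],
  [[-0.9,0,0],[0,0,0]],
  [[-0.9,0,0],[0,0,0]],
  [[-0.2,0,0],[0,0,0]],
])

```text
time: 9.8
eef_pos: [0.4496, 0.094, 0.2308]
tcp_rot: [-0.515, -0.485, 0.527, -0.47]
contact_force: [0.3, 0.2, 1.0]
opening: 0.597
```

drive_tool([
  [[0,0,0.6],[0,0,0]],
  [[0,0,0.9],[0,0,0]],
  [[0,0,0.9],[0,0,0]],
  [[0,0,0.6],[0,0,0]],
  [[0,0,0],[0,0,0]],
])

```text
time: 10.3
eef_pos: [0.4373, -0.0581, 0.2304]
tcp_rot: [-0.516, -0.486, 0.524, -0.472]
contact_force: [-0.8, 1.1, -0.2]
opening: 0.597
```

```bash
python3 - <<'E'
from h import *
s,R=st(); print(w2bin(s["eef_pos"]),s["wrist_torque"])
c2=cam("scene"); save(c2,"s14.png",(200,95,310,175))
c2=cam("top"); save(c2,"t14.png",(150,130,290,235))
E
```

```text
t10.30 pos [ 0.4373 -0.0581  0.2304] jaw yaw -4.7 down [-0.021  0.006 -1.   ] F [-0.8  1.1 -0.2] open 0.597 q [-0.36 -0.23  2.13 -0.    1.27 -0.28]
[[-194.19397322  108.35088091  230.41855354]] [ 0.02167825 -0.01785714 -0.02687092]
```

View pics/s14.png

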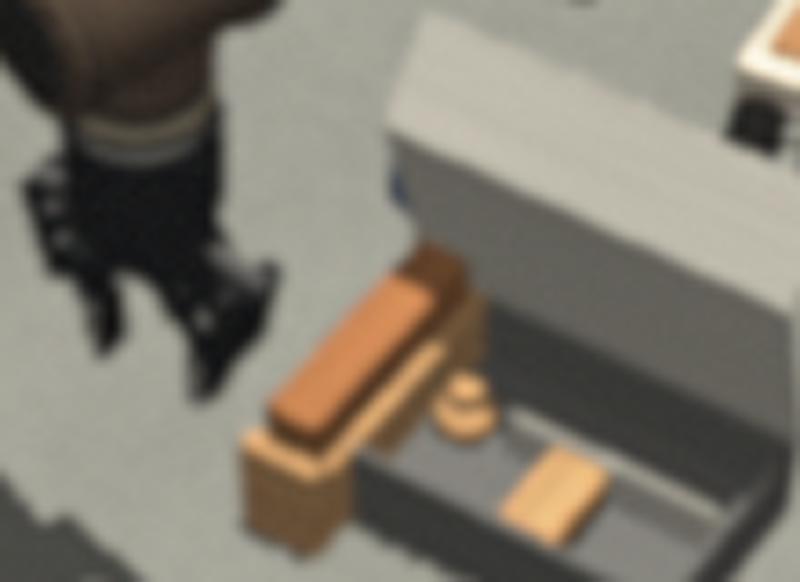

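View pics/t14.png

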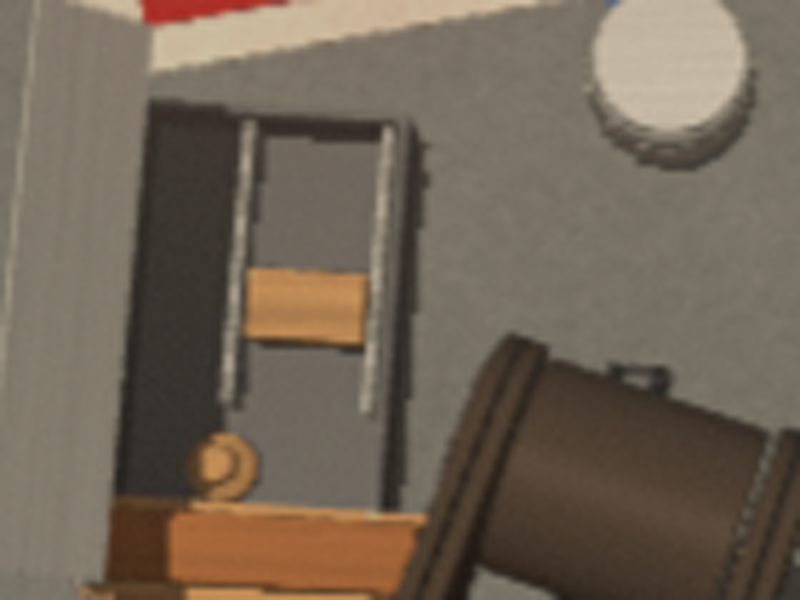

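The flap stands with the bar along the ledge behind the cleat. Block top face in the top crop: (246,270),(368,277),(364,346),(245,340). Measuring it.

```bash
python3 - <<'E'
from h import *
c=cam("top"); f=lambda p,s,o:np.array(p)/s-.5+np.array(o)
b=onz(c,f([(246,269),(369,276),(365,346),(245,340)],800/140,(150,130)),.046); print(w2bin(b).round(1),w2bin(b.mean(0)))
d=b[0]-b[1];print(np.degrees(np.arctan2(d[1],d[0])))
d=b[3]-b[2];print(np.degrees(np.arctan2(d[1],d[0])))
# slot plates top z46
b=onz(c,f([(243,210),(383,210)],800/140,(150,130)),.046); print(w2bin(b).round(1))
for n in("top","scene"):
    c=cam(n);hsv=cv2.cvtColor(c["img"],cv2.COLOR_RGB2HSV)
    p=proj(c,bin2w(-18,-35,46))[0]; print(n,p,hsv[int(p[1]),int(p[0])])
    m=cv2.inRange(hsv,(8,80,110),(25,255,255)); nn,l,stt,ce=cv2.connectedComponentsWithStats(m)
    i=l[int(p[1]+.5),int(p[0]+.5)]; print(stt[i],ce[i]); 
    r=cv2.minAreaRect(cv2.findContours((l==i).astype(np.uint8),0,2)[0][0]); q=onz(c,cv2.boxPoints(r),.046); print(w2bin(q).round(1), w2bin(onz(c,[ce[i]],.046)))
E
```

```text
[[ 12.7 -34.4  46. ]
 [-49.7 -34.3  46. ]
 [-50.3   1.2  46. ]
 [ 10.3   1.6  46. ]] [[-19.22866727 -16.46609537  46.        ]]
85.00327063840707
85.4846337618561
[[ 16.7 -64.4  46. ]
 [-54.2 -68.3  46. ]]
top [203.15110888 176.95099679] [ 15  45 113]
[192 177  23  13 264] [203.20454545 182.82575758]
[[ 14.2 -33.   46. ]
 [-49.3 -36.6  46. ]
 [-51.8  -1.9  46. ]
 [ 11.4   1.7  46. ]] [[-19.48213214 -17.98309246  46.        ]]
scene [279.73876898 163.67951293] [ 17 119 234]
[269 156  15  14 127] [275.98425197 162.70866142]
[[-50.6  -0.1  46. ]
 [ 15.3   3.6  46. ]
 [  5.6 -40.8  46. ]
 [-59.3 -43.6  46. ]] [[-21.95406762 -19.94174276  46.        ]]
```

Block centre is about bin (-19,-17.5); both views agree within about 3 mm, and the size reads 62x36. Next I check wrist clearance to the flap by projecting the tool axis in the scene view.

```bash
python3 - <<'E'
from h import *
s,R=st(); p=s["eef_pos"]; ax=R.as_matrix()[:,0]
c=cam("scene")
pts=proj(c,[p-ax*d for d in np.arange(0,.31,.05)])
lat=np.array([-np.sin(s["qpos"][0]),np.cos(s["qpos"][0]),0])
e=[p-ax*h+k*lat*w for h,w in((.15,.068),(.2,.068),(.25,.068)) for k in(-1,1)]
save(c,"s15.png",(150,70,290,175),pts=list(pts)+list(proj(c,e)))
c=cam("top"); save(c,"t15.png",(190,150,370,285),pts=list(proj(c,e)))
E
```

```text
t10.55 pos [ 0.4377 -0.0546  0.2308] jaw yaw -4.4 down [-0.021  0.007 -1.   ] F [0.8 1.1 1. ] open 0.600 q [-0.35 -0.23  2.13 -0.    1.27 -0.28]
```

View pics/s15.png

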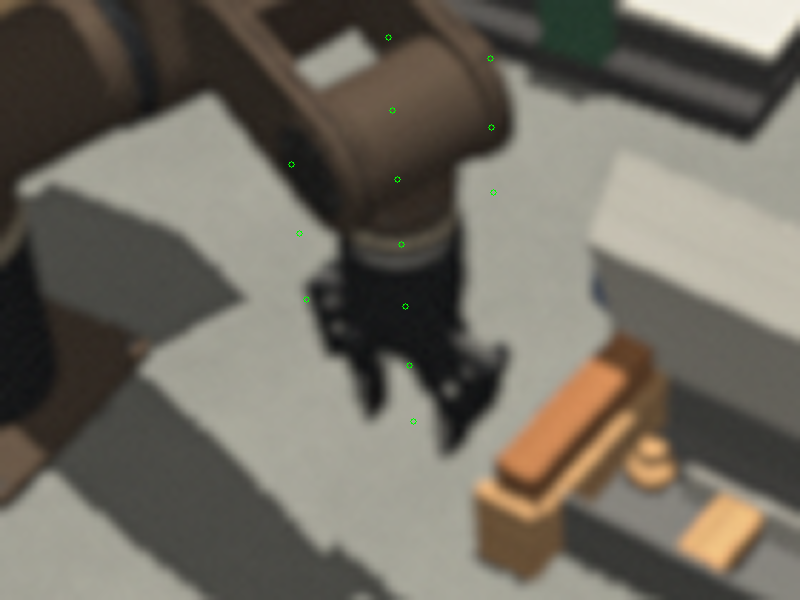

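View pics/t15.png

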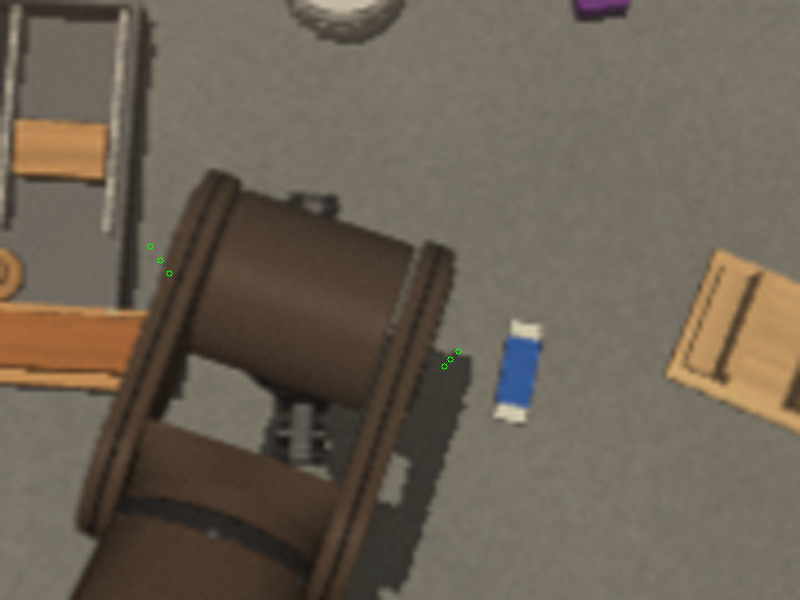

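J5's centre sits about 0.25 m above the TCP with ±66 mm discs, which gives about 10 mm of lip clearance when gripping the block. I'll grip it 6 mm off-centre towards -x for margin.

```bash
python3 - <<'E'
from h import *
print(bin2w(-25,-17.5,150))
plan(bin2w(-25,-17.5,190),-4.95,vmax=.7)
E
```

```text
[0.57727757 0.09958323 0.15      ]
t10.65 pos [ 0.4378 -0.0546  0.2311] jaw yaw -4.4 down [-0.02   0.007 -1.   ] F [-1.   0.2  0.7] open 0.603 q [-0.35 -0.23  2.13 -0.    1.27 -0.28]
0 [0.112, 0.366, -0.469] [0.08, -0.04, 0.17]
1 [0.113, 0.365, -0.47] [0.08, -0.04, 0.17]
2 [0.114, 0.364, -0.47] [0.08, -0.04, 0.17]
3 [0.114, 0.363, -0.471] [0.08, -0.04, 0.17]
4 [0.115, 0.362, -0.471] [0.08, -0.04, 0.17]
5 [0.116, 0.361, -0.472] [0.08, -0.04, 0.17]
6 [0.117, 0.36, -0.473] [0.08, -0.04, 0.17]
```

drive_tool([
  [[0.1,0.37,-0.47],[0.1,0,0.2]],
  [[0.1,0.37,-0.47],[0.1,0,0.2]],
  [[0.1,0.36,-0.47],[0.1,0,0.2]],
  [[0.1,0.36,-0.47],[0.1,0,0.2]],
  [[0.1,0.36,-0.47],[0.1,0,0.2]],
], grip=0.6, newtons=40)

```text
time: 11.15
eef_pos: [0.5404, 0.062, 0.2061]
tcp_rot: [0.522, 0.48, -0.519, 0.478]
contact_force: [-0.5, -0.8, -0.2]
opening: 0.801
```

drive_tool([
  [[0.1,0.36,-0.47],[0.1,0,0.2]],
  [[0.1,0.36,-0.47],[0.1,0,0.2]],
  [[0,0,0],[0,0,0]],
])

```text
time: 11.45
eef_pos: [0.5822, 0.1136, 0.1946]
tcp_rot: [0.522, 0.479, -0.516, 0.481]
contact_force: [-0.5, -0.3, -0.1]
opening: 0.796
```

```bash
python3 - <<'E'
from h import *
plan(bin2w(-25,-17.5,110),-4.95,vmax=.5)
E
```

```text
t11.45 pos [0.5822 0.1136 0.1946] jaw yaw -4.5 down [ 0.008  0.004 -1.   ] F [-0.5 -0.3 -0.1] open 0.796 q [0.02 0.15 1.83 0.   1.16 0.1 ]
0 [0.423, -0.022, 0.074] [0.11, -0.07, -0.11]
1 [0.423, -0.021, 0.074] [0.11, -0.07, -0.11]
2 [0.423, -0.02, 0.073] [0.11, -0.07, -0.11]
3 [0.423, -0.019, 0.073] [0.11, -0.07, -0.11]
```

drive_tool([
  [[0.42,-0.02,0.07],[0.1,0,-0.1]],
  [[0.42,-0.02,0.07],[0.1,0,-0.1]],
  [[0.42,-0.02,0.07],[0.1,0,-0.1]],
  [[0.42,-0.02,0.07],[0.1,0,-0.1]],
  [[0,0,0],[0,0,0]],
])

```text
time: 11.95
eef_pos: [0.5764, 0.1036, 0.1092]
tcp_rot: [0.52, 0.481, -0.517, 0.48]
contact_force: [-0.1, -0.2, -0.0]
opening: 0.798
```

```bash
python3 - <<'E'
from h import *
s,R=plan(bin2w(-25,-17.5,34),-4.95,vmax=.5) or (0,0)
c=cam("scene"); save(c,"s16.png",(200,85,310,165))
E
```

```text
t11.95 pos [0.5764 0.1036 0.1092] jaw yaw -4.4 down [ 0.002  0.004 -1.   ] F [-0.1 -0.2 -0. ] open 0.798 q [0.   0.24 1.9  0.   1.01 0.08]
0 [0.376, 0.006, 0.021] [0.14, -0.06, -0.02]
1 [0.376, 0.006, 0.021] [0.14, -0.06, -0.02]
2 [0.376, 0.006, 0.02] [0.14, -0.06, -0.02]
3 [0.376, 0.006, 0.02] [0.14, -0.06, -0.02]
```

View pics/s16.png

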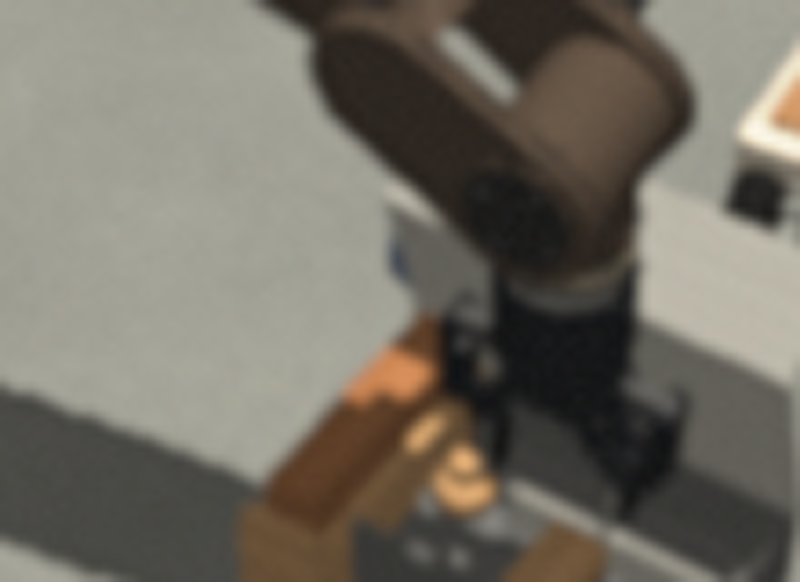

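drive_tool([
  [[0.38,0,0.02],[0.1,0,0]],
  [[0.38,0,0.02],[0.1,0,0]],
  [[0.2,0,0.02],[0.1,0,0]],
  [[0,0,0],[0,0,0]],
])

```text
time: 12.4
eef_pos: [0.5816, 0.1019, 0.069]
tcp_rot: [0.525, 0.477, -0.515, 0.482]
contact_force: [0.4, 0.3, 0.4]
opening: 0.8
```

```bash
python3 - <<'E'
from h import *
plan(bin2w(-25,-17.5,34),-4.95,vmax=.5)
c=cam("top"); save(c,"t17.png",(150,100,290,205))
E
```

```text
t12.40 pos [0.5816 0.1019 0.069 ] jaw yaw -4.6 down [ 0.016  0.004 -1.   ] F [0.4 0.3 0.4] open 0.800 q [0.   0.3  1.91 0.01 0.92 0.08]
0 [0.35, -0.047, 0.028] [0.18, -0.15, -0.44]
1 [0.35, -0.044, 0.028] [0.18, -0.15, -0.44]
```

View pics/t17.png

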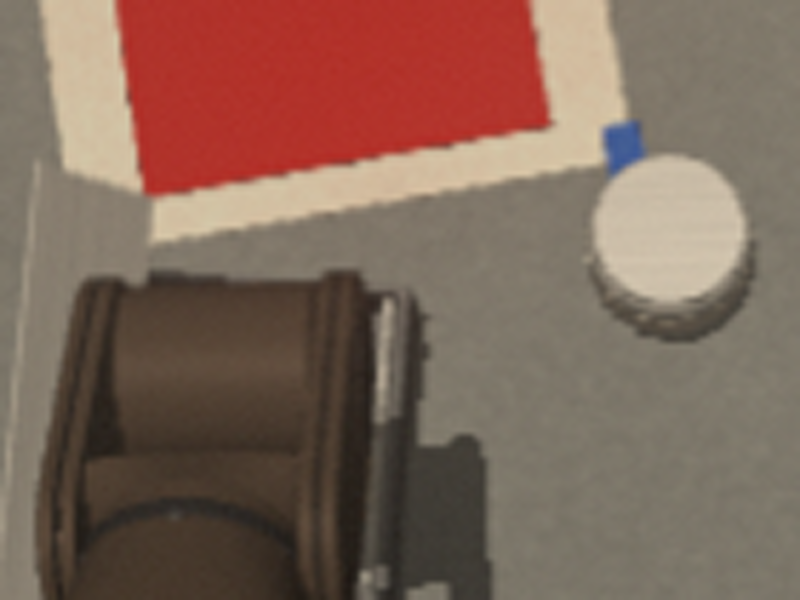

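```bash
python3 - <<'E'
from h import *
c=cam("top"); f=lambda p,s,o:np.array(p)/s-.5+np.array(o)
for z in(.27,.32,.37): print(w2bin(onz(c,f([(85,285),(40,500),(330,275)],800/140,(150,100)),z)).round(0).tolist())
print(w2bin(onz(c,f([(150,240)],800/140,(150,100)),.196)),w2bin(onz(c,f([(38,160)],800/140,(150,100)),.249)))
plan(bin2w(-25,-17.5,34),-4.95,vmax=.5)
E
```

```text
[[47.0, -61.0, 270.0], [57.0, 31.0, 270.0], [-57.0, -71.0, 270.0]]
[[34.0, -50.0, 320.0], [44.0, 37.0, 320.0], [-64.0, -59.0, 320.0]]
[[22.0, -39.0, 370.0], [31.0, 44.0, 370.0], [-71.0, -48.0, 370.0]]
[[ 37.20316522 -99.38948539 196.        ]] [[  77.58030911 -119.73933677  249.        ]]
t12.50 pos [0.5828 0.1019 0.0705] jaw yaw -4.6 down [ 0.019  0.004 -1.   ] F [ 0.4  0.1 -0.1] open 0.800 q [0.   0.3  1.91 0.01 0.92 0.08]
0 [0.364, -0.06, 0.03] [0.18, -0.16, -0.53]
1 [0.364, -0.056, 0.029] [0.18, -0.16, -0.53]
```

Clearance confirmed: disc edge x ≈ 44, lip x ≈ 64 at that height. The flap geometry matches θ ≈ 1.3. Descending.

drive_tool([
  [[0.2,-0.06,0.03],[0.2,-0.2,-0.6]],
  [[0.25,-0.05,0.03],[0.2,-0.2,-0.5]],
  [[0,0,0],[0,0,0]],
])

```text
time: 12.8
eef_pos: [0.5788, 0.0994, 0.0493]
tcp_rot: [0.522, 0.477, -0.521, 0.479]
contact_force: [0.1, 0.3, 0.4]
opening: 0.802
```

```bash
python3 - <<'E'
from h import *
plan(bin2w(-25,-17.5,34),-4.95,vmax=.5)
E
```

```text
t12.80 pos [0.5788 0.0994 0.0493] jaw yaw -5.0 down [ 0.002 -0.002 -1.   ] F [0.1 0.3 0.4] open 0.802 q [-0.    0.33  1.91 -0.    0.9   0.09]
0 [0.305, -0.031, -0.001] [-0.06, 0.09, -0.15]
```

drive_tool([
  [[0.2,-0.03,0],[0,0,-0.2]],
  [[0.12,0,0],[0,0,0]],
  [[0,0,0],[0,0,0]],
])

```text
time: 13.1
eef_pos: [0.577, 0.0995, 0.0315]
tcp_rot: [-0.521, -0.478, 0.522, -0.478]
contact_force: [-0.1, -0.6, 0.6]
opening: 0.801
```

```bash
python3 - <<'E'
from h import *
plan(bin2w(-25,-17.5,34),-4.95,vmax=.5)
E
```

```text
t13.10 pos [0.577  0.0995 0.0315] jaw yaw -5.0 down [-0.002 -0.001 -1.   ] F [-0.1 -0.6  0.6] open 0.801 q [-0.    0.35  1.92 -0.    0.87  0.09]
0 [-0.051, 0.006, -0.002] [-0.06, 0.09, 0.11]
```

drive_tool([
  [[-0.03,0,0],[0,0,0.1]],
  [[0,0,0],[0,0,0]],
  [[0,0,0],[0,0,0]],
  [[0,0,0],[0,0,0]],
  [[0,0,0],[0,0,0]],
], grip=-1)

```text
time: 13.6
eef_pos: [0.5776, 0.0996, 0.0337]
tcp_rot: [-0.521, -0.477, 0.521, -0.478]
contact_force: [0.0, -0.2, -0.4]
opening: 0.412
```

drive_tool([
  [[0,0,0],[0,0,0]],
  [[-0.2,0,0],[0,0,0]],
  [[-0.3,0,0],[0,0,0]],
  [[0,0,0],[0,0,0]],
])

```text
time: 14.0
eef_pos: [0.5775, 0.0996, 0.0607]
tcp_rot: [-0.521, -0.477, 0.521, -0.478]
contact_force: [0.2, -0.6, 0.3]
opening: 0.414
```

```bash
python3 - <<'E'
from h import *
s,R=st(); print(w2bin(s["eef_pos"]))
c=cam("scene"); save(c,"s18.png",(200,85,310,165))
E
```

```text
t14.00 pos [0.5775 0.0996 0.0607] jaw yaw -5.0 down [ 0.001 -0.002 -1.   ] F [ 0.2 -0.6  0.3] open 0.414 q [-0.    0.31  1.91 -0.    0.92  0.09]
[[-24.9644453  -17.75396352  60.73158813]]
```

View pics/s18.png

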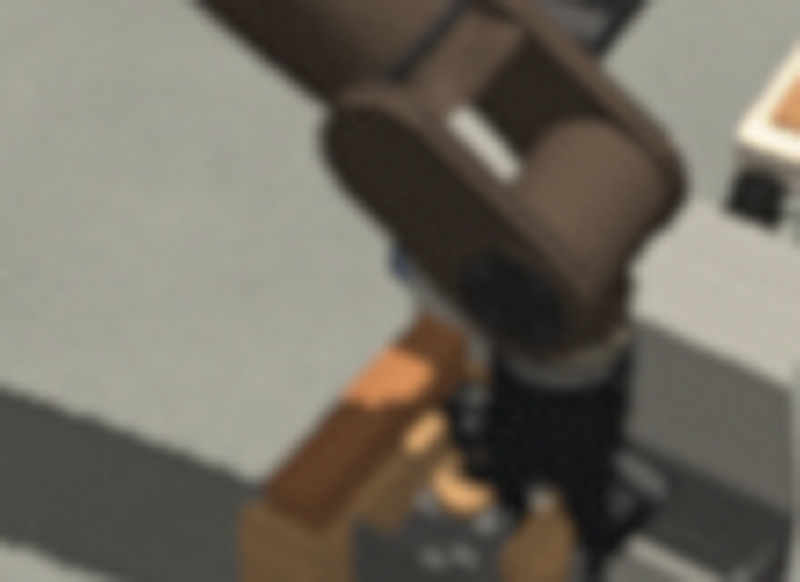

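Block gripped (35 mm) and clear of the slot. Lifting straight up.

drive_tool([
  [[-0.6,0,0],[0,0,0]],
  [[-0.8,0,0],[0,0,0]],
  [[-0.8,0,0],[0,0,0]],
  [[-0.4,0,0],[0,0,0]],
  [[0,0,0],[0,0,0]],
])

```text
time: 14.55
eef_pos: [0.5752, 0.0997, 0.1929]
tcp_rot: [-0.52, -0.478, 0.523, -0.477]
contact_force: [1.1, -0.1, -0.7]
opening: 0.415
```

```bash
python3 - <<'E'
from h import *
plan([.52,-.11,.14],-4.95,vmax=.7)
c=cam("scene"); save(c,"s19.png",(200,85,310,165))
E
```

```text
t14.55 pos [0.5752 0.0997 0.1929] jaw yaw -5.0 down [-0.005 -0.002 -1.   ] F [ 1.1 -0.1 -0.7] open 0.415 q [-0.    0.14  1.85 -0.    1.16  0.09]
0 [0.153, -0.104, 0.61] [-0.01, 0.02, 0.04]
1 [0.153, -0.104, 0.61] [-0.01, 0.02, 0.04]
2 [0.152, -0.104, 0.61] [-0.01, 0.02, 0.04]
3 [0.152, -0.105, 0.61] [-0.01, 0.02, 0.04]
4 [0.152, -0.105, 0.61] [-0.01, 0.02, 0.04]
5 [0.152, -0.105, 0.61] [-0.01, 0.02, 0.04]
6 [0.152, -0.105, 0.611] [-0.01, 0.02, 0.04]
```

View pics/s19.png

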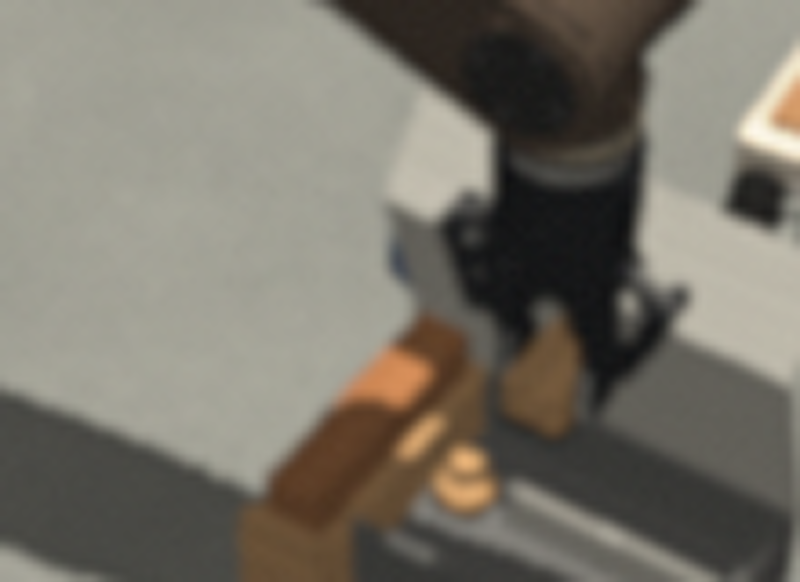

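drive_tool([
  [[0,-0.1,0.5],[0,0,0]],
  [[0.1,-0.1,0.65],[0,0,0]],
  [[0.2,-0.1,0.65],[0,0,0]],
  [[0.2,-0.1,0.65],[0,0,0]],
  [[0.2,-0.1,0.65],[0,0,0]],
])

```text
time: 15.1
eef_pos: [0.5312, -0.0528, 0.1475]
tcp_rot: [-0.515, -0.484, 0.523, -0.475]
contact_force: [0.4, -0.2, -0.2]
opening: 0.417
```

```bash
python3 - <<'E'
from h import *
plan([.52,-.11,.06],-4.95,vmax=.7)
E
```

```text
t15.10 pos [ 0.5312 -0.0528  0.1475] jaw yaw -4.6 down [-0.017  0.001 -1.   ] F [ 0.4 -0.2 -0.2] open 0.417 q [-0.29  0.09  1.99 -0.    1.08 -0.21]
0 [0.438, -0.026, 0.29] [0.1, 0.0, 0.24]
1 [0.438, -0.027, 0.29] [0.1, 0.0, 0.24]
2 [0.438, -0.029, 0.29] [0.1, 0.0, 0.24]
3 [0.438, -0.03, 0.29] [0.1, 0.0, 0.24]
```

drive_tool([
  [[0.44,-0.03,0.29],[0.1,0,0.3]],
  [[0.44,-0.03,0.29],[0.1,0,0.3]],
  [[0.44,-0.03,0.29],[0.1,0,0.3]],
  [[0.44,-0.03,0.29],[0.1,0,0.3]],
  [[0,0,0],[0,0,0]],
])

```text
time: 15.6
eef_pos: [0.5091, -0.1129, 0.0443]
tcp_rot: [-0.521, -0.481, 0.525, -0.471]
contact_force: [-0.2, 0.5, -1.2]
opening: 0.411
```

```bash
python3 - <<'E'
from h import *
plan([.52,-.11,.022],-4.95,vmax=.5)
c=cam("scene"); save(c,"s20.png",(170,140,290,230))
E
```

```text
t15.60 pos [ 0.5091 -0.1129  0.0443] jaw yaw -5.3 down [-0.014  0.006 -1.   ] F [-0.2  0.5 -1.2] open 0.411 q [-0.41  0.22  2.07  0.    0.87 -0.32]
0 [0.222, 0.109, -0.038] [-0.19, -0.15, 0.41]
1 [0.223, 0.108, -0.038] [-0.19, -0.15, 0.41]
```

View pics/s20.png

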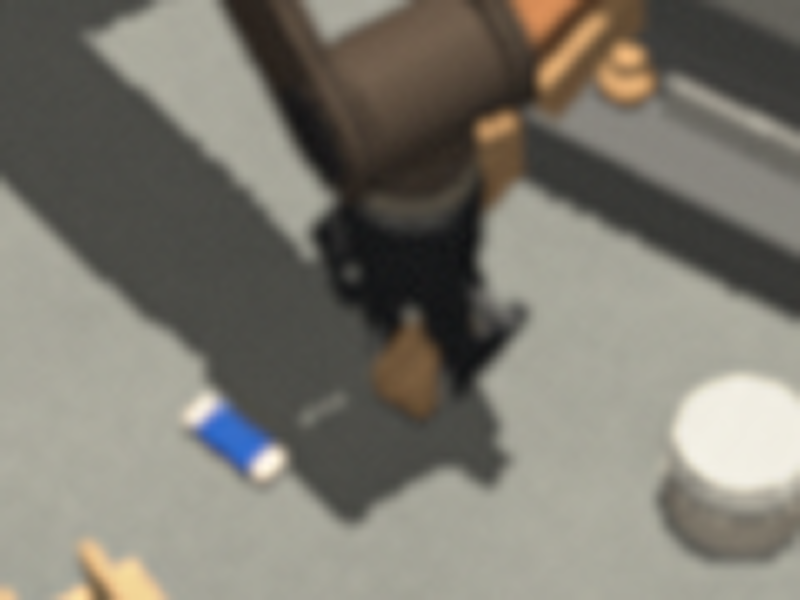

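drive_tool([
  [[0.2,0.1,-0.04],[-0.2,-0.15,0.5]],
  [[0.1,0.1,-0.04],[0,-0.15,0.3]],
  [[0,0,0],[0,0,0]],
])

```text
time: 15.95
eef_pos: [0.5221, -0.1079, 0.0303]
tcp_rot: [0.522, 0.476, -0.521, 0.479]
contact_force: [0.4, 0.3, -0.2]
opening: 0.409
```

```bash
python3 - <<'E'
from h import *
plan([.52,-.11,.019],-4.95,vmax=.5)
E
```

```text
t15.95 pos [ 0.5221 -0.1079  0.0303] jaw yaw -5.0 down [ 0.004 -0.001 -1.   ] F [ 0.4  0.3 -0.2] open 0.409 q [-0.39  0.26  2.05  0.    0.83 -0.31]
0 [0.226, -0.038, 0.044] [-0.09, 0.04, -0.26]
```

drive_tool([
  [[0.12,0,0],[0,0,-0.2]],
  [[0.1,0,0],[0,0,0]],
  [[0,0,0],[0,0,0]],
])

```text
time: 16.25
eef_pos: [0.5238, -0.107, 0.0199]
tcp_rot: [0.521, 0.477, -0.52, 0.48]
contact_force: [-0.4, -0.9, -0.5]
opening: 0.414
```

```bash
python3 - <<'E'
from h import *
st()
c=cam("scene"); save(c,"s21.png",(200,160,260,205))
E
```

```text
t16.25 pos [ 0.5238 -0.107   0.0199] jaw yaw -4.9 down [ 0.003 -0.002 -1.   ] F [-0.4 -0.9 -0.5] open 0.414 q [-0.39  0.28  2.05 -0.    0.81 -0.31]
```

View pics/s21.png

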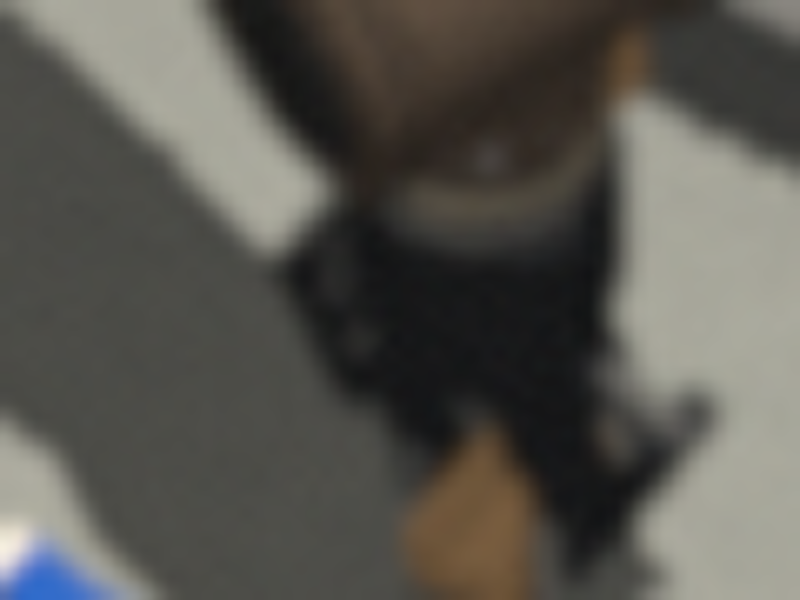

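drive_tool([
  [[0.05,0,0],[0,0,-0.1]],
  [[0,0,0],[0,0,0]],
])

```text
time: 16.5
eef_pos: [0.5243, -0.1073, 0.018]
tcp_rot: [0.521, 0.477, -0.521, 0.479]
contact_force: [0.8, 0.1, -0.7]
opening: 0.414
```

drive_tool([
  [[0.03,0,0],[0,0,0]],
  [[0,0,0],[0,0,0]],
])

```text
time: 16.7
eef_pos: [0.5248, -0.1076, 0.017]
tcp_rot: [0.521, 0.476, -0.521, 0.48]
contact_force: [-0.3, -0.0, -0.4]
opening: 0.413
```

drive_tool([
  [[0.03,0,0],[0,0,0]],
  [[0,0,0],[0,0,0]],
])

```text
time: 16.9
eef_pos: [0.5252, -0.1079, 0.0172]
tcp_rot: [0.521, 0.477, -0.521, 0.48]
contact_force: [0.3, -0.1, -0.8]
opening: 0.415
```

drive_tool([
  [[0,0,0],[0,0,0]],
  [[0,0,0],[0,0,0]],
  [[0,0,0],[0,0,0]],
], grip=0.5)

```text
time: 17.2
eef_pos: [0.5253, -0.108, 0.0172]
tcp_rot: [0.521, 0.476, -0.521, 0.48]
contact_force: [-0.2, -0.3, 0.5]
opening: 0.747
```

drive_tool([
  [[-0.5,0,0],[0,0,0]],
  [[-0.8,0,0],[0,0,0]],
  [[-0.8,0,0],[0,0,0]],
  [[-0.5,0,0],[0,0,0]],
])

```text
time: 17.6
eef_pos: [0.5207, -0.1062, 0.1446]
tcp_rot: [-0.519, -0.481, 0.523, -0.475]
contact_force: [0.3, 0.3, -0.3]
opening: 0.752
```

drive_tool([
  [[0,0,0.9],[-8,0,0]],
  [[0,0,0.9],[-8,0,0]],
  [[0,0,0.4],[-8,0,0]],
])

```text
time: 17.9
eef_pos: [0.5267, -0.2168, 0.1512]
tcp_rot: [0.404, 0.579, -0.405, 0.581]
contact_force: [0.7, 1.3, 0.5]
opening: 0.75
```

```bash
python3 - <<'E'
from h import *
st()
c=cam("top"); save(c,"t22.png",(240,150,360,240))
c=cam("scene"); save(c,"s22.png",(190,150,270,210))
E
```

```text
t17.90 pos [ 0.5267 -0.2168  0.1512] jaw yaw 20.3 down [ 0.002 -0.003 -1.   ] F [0.7 1.3 0.5] open 0.750 q [-0.57  0.15  1.92 -0.    1.08 -0.92]
```

View pics/t22.png

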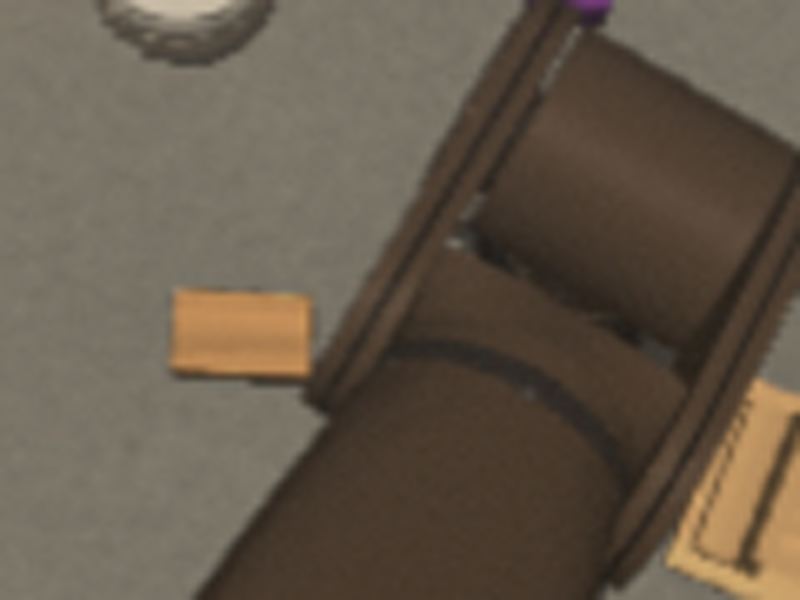

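View pics/s22.png

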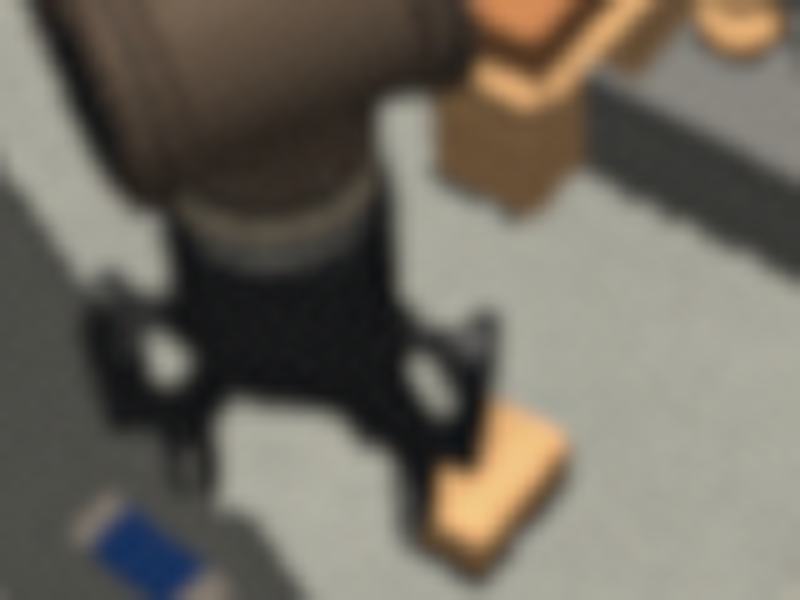

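Block is flat on the table, fully visible: top-crop corners (174,290),(312,297),(308,378),(171,371). Measuring before regripping.

```bash
python3 - <<'E'
from h import *
c=cam("top"); f=lambda p,s,o:np.array(p)/s-.5+np.array(o)
b=onz(c,f([(174,290),(312,297),(309,376),(171,370)],800/120,(240,150)),.03); print(b.round(4),b.mean(0))
hsv=cv2.cvtColor(c["img"],cv2.COLOR_RGB2HSV); m=cv2.inRange(hsv,(8,80,110),(25,255,255)); nn,l,stt,ce=cv2.connectedComponentsWithStats(m)
i=l[200,276]; print(stt[i],onz(c,[ce[i]],.03)); r=cv2.minAreaRect(cv2.findContours((l==i).astype(np.uint8),0,2)[0][0]); q=onz(c,cv2.boxPoints(r),.03);print(q.round(4))
for j in range(4):
    d=q[(j+1)%4]-q[j];print(np.linalg.norm(d),np.degrees(np.arctan2(d[1],d[0])))
E
```

```text
[[ 0.5458 -0.0729  0.03  ]
 [ 0.5411 -0.1324  0.03  ]
 [ 0.5068 -0.1299  0.03  ]
 [ 0.5111 -0.0706  0.03  ]] [ 0.52621672 -0.10146085  0.03      ]
[265 193  22  14 263] [[ 0.52646289 -0.10154433  0.03      ]]
[[ 0.5113 -0.0698  0.03  ]
 [ 0.547  -0.0726  0.03  ]
 [ 0.542  -0.1333  0.03  ]
 [ 0.5064 -0.1302  0.03  ]]
0.035769588286084224 -4.614194698627146
0.06084368056234257 -94.68419829336918
0.035740201837444065 175.02593701292827
0.06061917262204472 85.34398413458122
```

```bash
python3 - <<'E'
from h import *
plan([.526,-.1015,.11],85.3,vmax=.7)
E
```

```text
t18.05 pos [ 0.5262 -0.2147  0.1499] jaw yaw 19.8 down [-0.  0. -1.] F [-0.5  0.4 -0.1] open 0.748 q [-0.57  0.15  1.92 -0.    1.08 -0.91]
0 [0.1, 0.095, -0.266] [-8.19, -0.0, 0.0]
1 [0.1, 0.132, -0.25] [-8.19, -0.0, 0.0]
2 [0.1, 0.167, -0.229] [-8.19, -0.0, 0.0]
3 [0.1, 0.198, -0.203] [-8.19, -0.0, 0.0]
4 [0.1, 0.224, -0.172] [-8.19, -0.0, 0.0]
5 [0.1, 0.247, -0.139] [-8.19, -0.0, 0.0]
6 [0.1, 0.264, -0.102] [-8.19, -0.0, 0.0]
7 [0.1, 0.276, -0.064] [-8.19, -0.0, 0.0]
```

drive_tool([
  [[0,0.1,-0.27],[-8.2,0,0]],
  [[0,0.13,-0.25],[-8.2,0,0]],
  [[0,0.17,-0.23],[-8.2,0,0]],
  [[0,0.2,-0.2],[-8.2,0,0]],
  [[0,0.22,-0.17],[-8.2,0,0]],
], grip=1)

```text
time: 18.55
eef_pos: [0.523, -0.1363, 0.1465]
tcp_rot: [0.174, 0.688, -0.172, 0.683]
contact_force: [0.3, -0.3, 0.4]
opening: 1.001
```

drive_tool([
  [[0,0.25,-0.14],[-8.2,0,0]],
  [[0,0.26,-0.1],[-8.2,0,0]],
  [[0,0.28,-0.06],[-8.2,0,0]],
  [[0,0,0],[0,0,0]],
])

```text
time: 18.95
eef_pos: [0.5187, -0.084, 0.1438]
tcp_rot: [0.021, 0.712, -0.014, 0.702]
contact_force: [-0.5, -0.0, -0.5]
opening: 1.003
```

```bash
python3 - <<'E'
from h import *
plan([.526,-.1015,.07],85.3,vmax=.7)
E
```

```text
t18.95 pos [ 0.5187 -0.084   0.1438] jaw yaw 87.2 down [-0.013  0.01  -1.   ] F [-0.5 -0.  -0.5] open 1.003 q [-0.36  0.07  2.02  0.01  1.07 -1.88]
0 [0.49, -0.119, 0.061] [0.62, -0.27, -0.17]
1 [0.491, -0.116, 0.06] [0.62, -0.27, -0.17]
2 [0.492, -0.114, 0.059] [0.62, -0.27, -0.17]
```

drive_tool([
  [[0.49,-0.12,0.06],[0.6,-0.3,-0.2]],
  [[0.49,-0.12,0.06],[0.6,-0.3,-0.2]],
  [[0.3,-0.1,0.06],[0.5,-0.2,-0.2]],
  [[0,0,0],[0,0,0]],
])

```text
time: 19.35
eef_pos: [0.5256, -0.0988, 0.0779]
tcp_rot: [0.033, 0.706, -0.034, 0.707]
contact_force: [-0.4, 0.3, -0.6]
opening: 0.999
```

```bash
python3 - <<'E'
from h import *
plan([.526,-.1015,.06],85.3,vmax=.7)
c=cam("scene"); save(c,"s23.png",(190,150,270,210))
E
```

```text
t19.35 pos [ 0.5256 -0.0988  0.0779] jaw yaw 84.6 down [ 0.001 -0.002 -1.   ] F [-0.4  0.3 -0.6] open 0.999 q [-0.37  0.18  2.03 -0.    0.93 -1.85]
0 [0.359, -0.051, 0.013] [-0.72, 0.06, 0.14]
```

View pics/s23.png

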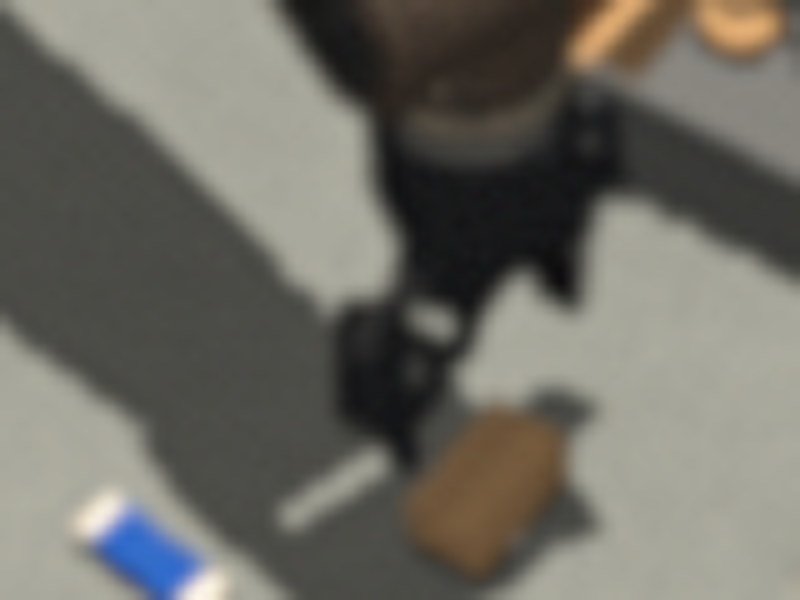

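Jaws straddle the block lengthwise. Fine-aligning before lowering.

drive_tool([
  [[0.3,-0.05,0],[-0.7,0,0.1]],
  [[0,0,0],[0,0,0]],
  [[0,0,0],[0,0,0]],
])

```text
time: 19.7
eef_pos: [0.5268, -0.1016, 0.0647]
tcp_rot: [0.029, 0.705, -0.03, 0.708]
contact_force: [0.6, -0.4, 0.6]
opening: 1.002
```

```bash
python3 - <<'E'
from h import *
plan([.526,-.1015,.019],85.3,vmax=.5)
E
```

```text
t19.70 pos [ 0.5268 -0.1016  0.0647] jaw yaw 85.2 down [ 0.005 -0.002 -1.   ] F [ 0.6 -0.4  0.6] open 1.002 q [-0.38  0.2   2.04  0.    0.9  -1.87]
0 [0.457, 0.001, -0.01] [-0.04, 0.14, 0.04]
1 [0.457, 0.001, -0.009] [-0.04, 0.14, 0.04]
```

drive_tool([
  [[0.35,0,-0.01],[0,0.2,0]],
  [[0.35,0,-0.01],[0,0.2,0]],
  [[0.15,0,0],[0,0,0]],
  [[0,0,0],[0,0,0]],
])

```text
time: 20.1
eef_pos: [0.5284, -0.1023, 0.0243]
tcp_rot: [0.029, 0.705, -0.031, 0.708]
contact_force: [-0.1, -0.4, -0.6]
opening: 0.997
```

```bash
python3 - <<'E'
from h import *
plan([.526,-.1015,.019],85.3,vmax=.5)
E
```

```text
t20.10 pos [ 0.5284 -0.1023  0.0243] jaw yaw 85.1 down [ 0.004 -0.003 -1.   ] F [-0.1 -0.4 -0.6] open 0.997 q [-0.38  0.28  2.04 -0.    0.82 -1.86]
0 [0.106, 0.012, -0.049] [-0.17, 0.23, 0.18]
```

drive_tool([
  [[0.1,0.01,-0.05],[-0.2,0.2,0.2]],
  [[0,0,0],[0,0,0]],
])

```text
time: 20.3
eef_pos: [0.5266, -0.1018, 0.0202]
tcp_rot: [0.029, 0.706, -0.029, 0.707]
contact_force: [0.9, 0.1, 0.2]
opening: 1.003
```

```bash
python3 - <<'E'
from h import *
plan([.526,-.1015,.019],85.3,vmax=.5)
E
```

```text
t20.30 pos [ 0.5266 -0.1018  0.0202] jaw yaw 85.3 down [ 0.002 -0.    -1.   ] F [0.9 0.1 0.2] open 1.003 q [-0.38  0.28  2.04  0.    0.81 -1.87]
0 [0.025, 0.004, -0.012] [0.04, 0.12, -0.01]
```

drive_tool([
  [[0,0,0],[0,0,0]],
  [[0,0,0],[0,0,0]],
  [[0,0,0],[0,0,0]],
  [[0,0,0],[0,0,0]],
], grip=-1)

```text
time: 20.7
eef_pos: [0.5279, -0.1023, 0.0224]
tcp_rot: [0.028, 0.705, -0.029, 0.709]
contact_force: [-1.2, 0.2, -1.1]
opening: 0.689
```

drive_tool([
  [[0,0,0],[0,0,0]],
  [[-0.4,0,0],[0,0,0]],
  [[-0.8,0,0],[0,0,0]],
  [[-0.8,0,0],[0,0,0]],
  [[-0.5,0,0],[0,0,0]],
])

```text
time: 21.2
eef_pos: [0.5229, -0.1005, 0.1448]
tcp_rot: [0.03, 0.71, -0.028, 0.703]
contact_force: [-0.4, -0.1, -0.6]
opening: 0.69
```

```bash
python3 - <<'E'
from h import *
plan([.441,-.352,.15],-24.4+180,vmax=.7)
plan([.441,-.352,.15],-24.4,vmax=.7)
c=cam("scene"); save(c,"s24.png",(190,140,270,200))
E
```

```text
t21.20 pos [ 0.5229 -0.1005  0.1448] jaw yaw 85.3 down [-0.008  0.004 -1.   ] F [-0.4 -0.1 -0.6] open 0.690 q [-0.38  0.08  2.    0.    1.07 -1.87]
0 [-0.012, -0.572, -0.136] [-7.81, -0.03, -0.05]
1 [-0.012, -0.548, -0.212] [-7.81, -0.03, -0.05]
2 [-0.012, -0.514, -0.285] [-7.81, -0.03, -0.05]
3 [-0.011, -0.471, -0.352] [-7.81, -0.03, -0.05]
4 [-0.011, -0.419, -0.413] [-7.81, -0.03, -0.05]
5 [-0.011, -0.359, -0.466] [-7.81, -0.03, -0.05]
6 [-0.011, -0.292, -0.51] [-7.81, -0.03, -0.05]
7 [-0.011, -0.22, -0.545] [-7.81, -0.03, -0.05]
8 [-0.011, -0.144, -0.57] [-7.81, -0.03, -0.05]
t21.20 pos [ 0.5229 -0.1005  0.1448] jaw yaw 85.3 down [-0.008  0.004 -1.   ] F [-0.4 -0.1 -0.6] open 0.690 q [-0.38  0.08  2.    0.    1.07 -1.87]
0 [-0.012, -0.572, -0.136] [-7.81, -0.03, -0.05]
1 [-0.012, -0.548, -0.212] [-7.81, -0.03, -0.05]
2 [-0.012, -0.514, -0.285] [-7.81, -0.03, -0.05]
3 [-0.011, -0.471, -0.352] [-7.81, -0.03, -0.05]
4 [-0.011, -0.419, -0.413] [-7.81, -0.03, -0.05]
5 [-0.011, -0.359, -0.466] [-7.81, -0.03, -0.05]
6 [-0.011, -0.292, -0.51] [-7.81, -0.03, -0.05]
7 [-0.011, -0.22, -0.545] [-7.81, -0.03, -0.05]
8 [-0.011, -0.144, -0.57] [-7.81, -0.03, -0.05]
```

View pics/s24.png

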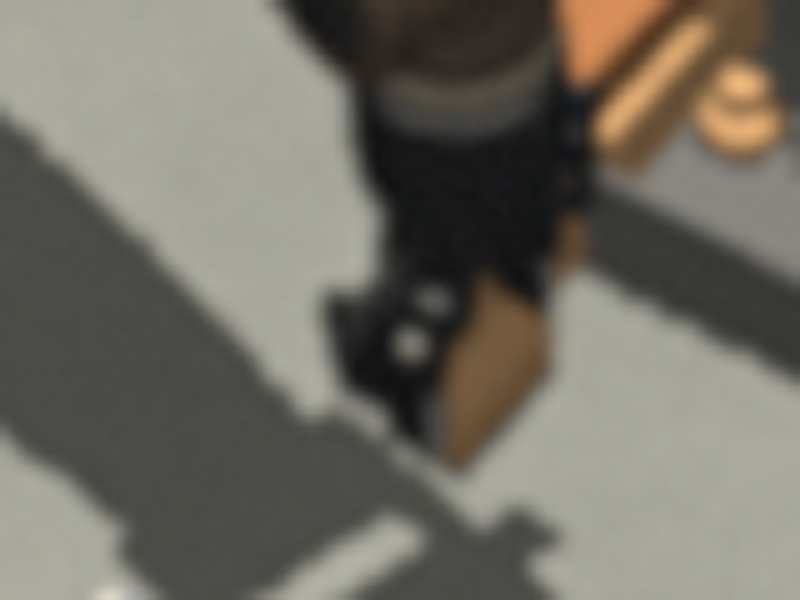

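```bash
python3 - <<'E'
from h import *
plan([.482,-.226,.16],30,vmax=.7)
E
```

```text
t21.25 pos [ 0.5252 -0.1013  0.149 ] jaw yaw 85.3 down [-0.002  0.002 -1.   ] F [ 2.2 -0.   2.6] open 0.687 q [-0.38  0.08  2.    0.    1.07 -1.87]
0 [-0.032, -0.365, -0.094] [7.9, -0.02, -0.0]
1 [-0.032, -0.374, -0.043] [7.9, -0.02, -0.0]
2 [-0.032, -0.377, 0.009] [7.9, -0.02, -0.0]
3 [-0.032, -0.372, 0.061] [7.9, -0.02, -0.0]
4 [-0.032, -0.36, 0.111] [7.9, -0.02, -0.0]
5 [-0.032, -0.341, 0.16] [7.9, -0.02, -0.0]
6 [-0.032, -0.316, 0.205] [7.9, -0.02, -0.0]
```

drive_tool([
  [[-0.03,-0.37,-0.09],[7.9,0,0]],
  [[-0.03,-0.37,-0.04],[7.9,0,0]],
  [[-0.03,-0.38,0.01],[7.9,0,0]],
  [[-0.03,-0.37,0.06],[7.9,0,0]],
  [[-0.03,-0.36,0.11],[7.9,0,0]],
])

```text
time: 21.75
eef_pos: [0.4937, -0.1909, 0.1567]
tcp_rot: [0.274, 0.652, -0.273, 0.653]
contact_force: [0.0, -0.6, -0.8]
opening: 0.69
```

```bash
python3 - <<'E'
from h import *
plan([.441,-.352,.15],-24.4,vmax=.7)
E
```

```text
t21.75 pos [ 0.4937 -0.1909  0.1567] jaw yaw 44.6 down [ 0.001  0.001 -1.   ] F [ 0.  -0.6 -0.8] open 0.690 q [-0.56  0.05  2.01  0.    1.08 -1.34]
0 [0.014, -0.335, 0.173] [7.66, -0.0, -0.01]
1 [0.015, -0.309, 0.216] [7.66, -0.0, -0.01]
2 [0.015, -0.277, 0.255] [7.66, -0.0, -0.01]
3 [0.015, -0.241, 0.29] [7.66, -0.0, -0.01]
4 [0.015, -0.2, 0.319] [7.66, -0.0, -0.01]
5 [0.015, -0.155, 0.343] [7.66, -0.0, -0.01]
6 [0.015, -0.108, 0.361] [7.66, -0.0, -0.01]
7 [0.015, -0.059, 0.372] [7.66, -0.0, -0.01]
8 [0.015, -0.009, 0.377] [7.66, -0.0, -0.01]
```

drive_tool([
  [[0,-0.33,0.17],[7.6,0,0]],
  [[0,-0.31,0.22],[7.6,0,0]],
  [[0,-0.28,0.25],[7.6,0,0]],
  [[0,-0.24,0.29],[7.6,0,0]],
  [[0,-0.2,0.32],[7.6,0,0]],
])

```text
time: 22.25
eef_pos: [0.4603, -0.2822, 0.1522]
tcp_rot: [0.478, 0.523, -0.478, 0.519]
contact_force: [0.4, 0.5, -1.0]
opening: 0.691
```

drive_tool([
  [[0,-0.15,0.34],[7.6,0,0]],
  [[0,-0.1,0.36],[7.6,0,0]],
  [[0,-0.06,0.37],[7.6,0,0]],
  [[0,0,0.3],[7.6,0,0]],
  [[0,0,0],[0,0,0]],
])

```text
time: 22.75
eef_pos: [0.4335, -0.3524, 0.1471]
tcp_rot: [-0.602, -0.373, 0.603, -0.366]
contact_force: [-0.1, -0.5, 0.1]
opening: 0.692
```

```bash
python3 - <<'E'
from h import *
plan([.441,-.352,.12],-24.4,vmax=.5)
c=cam("scene"); save(c,"s25.png",(150,180,230,240))
E
```

```text
t22.75 pos [ 0.4335 -0.3524  0.1471] jaw yaw -26.9 down [-0.006  0.008 -1.   ] F [-0.1 -0.5  0.1] open 0.692 q [-0.86  0.14  1.94  0.    1.08 -0.39]
0 [0.27, 0.067, -0.036] [-1.27, -0.12, 0.26]
1 [0.27, 0.067, -0.035] [-1.27, -0.12, 0.26]
```

View pics/s25.png

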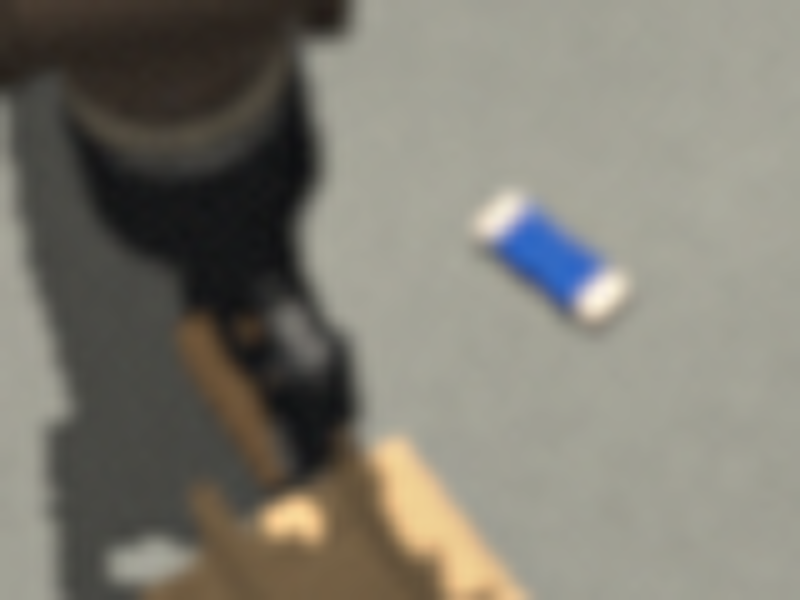

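drive_tool([
  [[0.27,0.07,-0.04],[-1.4,-0.1,0.3]],
  [[0.27,0.07,-0.04],[-1.5,-0.1,0.2]],
  [[0,0,0],[0,0,0]],
  [[0,0,0],[0,0,0]],
])

```text
time: 23.2
eef_pos: [0.4423, -0.3477, 0.1173]
tcp_rot: [0.591, 0.391, -0.59, 0.388]
contact_force: [0.1, 0.4, -0.6]
opening: 0.691
```

```bash
python3 - <<'E'
from h import *
plan([.441,-.352,.105],-24,vmax=.5)
E
```

```text
t23.20 pos [ 0.4423 -0.3477  0.1173] jaw yaw -23.2 down [-0.001  0.004 -1.   ] F [ 0.1  0.4 -0.6] open 0.691 q [-0.85  0.18  1.95  0.    1.02 -0.44]
0 [0.245, 0.011, 0.091] [0.8, -0.2, 0.17]
```

drive_tool([
  [[0.23,0.01,0.09],[0.8,-0.2,0.2]],
  [[0,0,0],[0,0,0]],
  [[0,0,0],[0,0,0]],
])

```text
time: 23.5
eef_pos: [0.4413, -0.3518, 0.1054]
tcp_rot: [0.593, 0.385, -0.593, 0.386]
contact_force: [-0.2, 0.2, 0.1]
opening: 0.691
```

```bash
python3 - <<'E'
from h import *
plan([.441,-.352,.105],-24,vmax=.5)
def cr(x,y,z):
    a=np.radians(-24);return [.441+(np.cos(a)*x-np.sin(a)*y)/1e3,-.352+(np.sin(a)*x+np.cos(a)*y)/1e3,z/1e3]
c=cam("scene"); save(c,"s26.png",(150,185,230,245),pts=proj(c,[cr(x,y,65) for x in(-35,35) for y in(-22,22)]))
c=cam("top"); save(c,"t26.png",(330,190,410,250),pts=proj(c,[cr(x,y,65) for x in(-35,35) for y in(-22,22)]))
E
```

```text
t23.50 pos [ 0.4413 -0.3518  0.1054] jaw yaw -24.0 down [ 0.001 -0.001 -1.   ] F [-0.2  0.2  0.1] open 0.691 q [-0.85  0.2   1.95  0.    0.99 -0.43]
0 [0.008, -0.005, 0.006] [0.04, 0.03, -0.08]
```

View pics/s26.png

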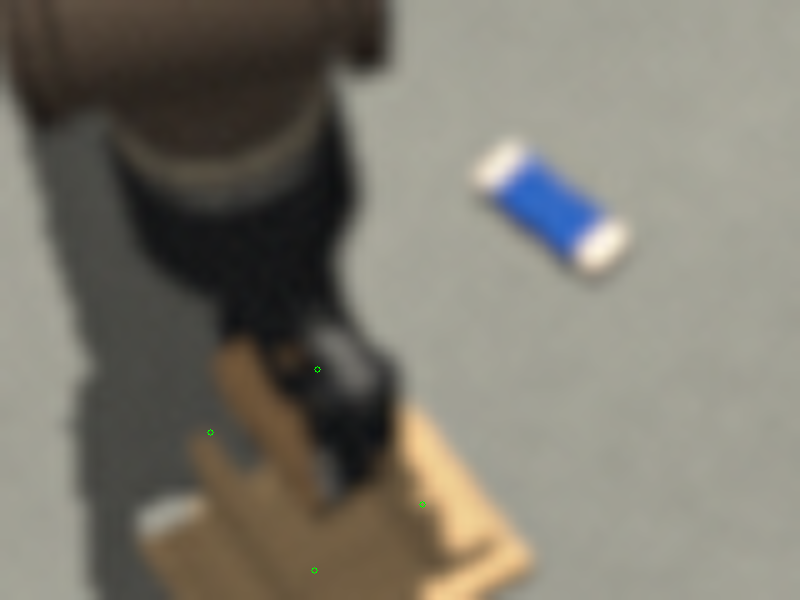

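View pics/t26.png

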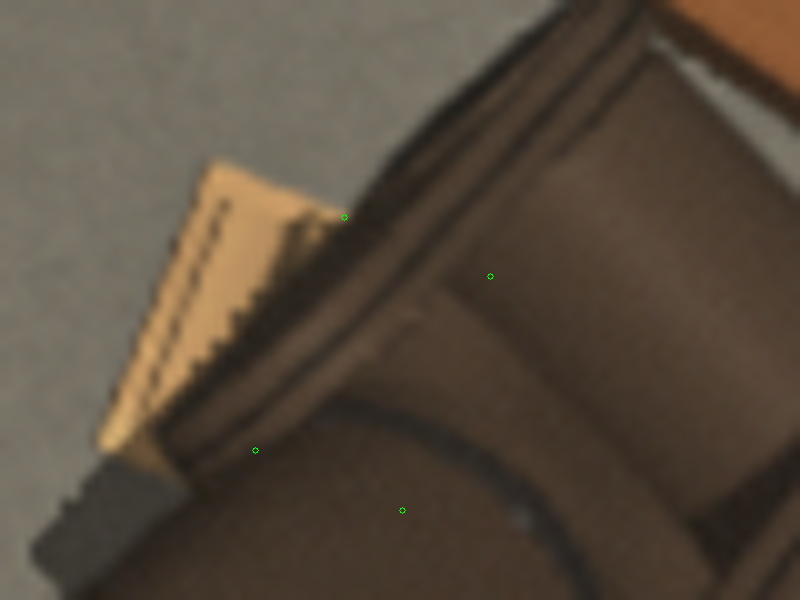

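Before lowering, I'll check the channel position against the unobstructed first pictures.

```bash
python3 - <<'E'
from h import *
def cr(x,y,z):
    a=np.radians(-24);return [.441+(np.cos(a)*x-np.sin(a)*y)/1e3,-.352+(np.sin(a)*x+np.cos(a)*y)/1e3,z/1e3]
out=[]
for n,roi in(("scene",(155,210,210,265)),("top",(335,200,390,255))):
    c=cam(n); im=cv2.imread(f"pics/{n}0.png"); k=1.5625
    x0,y0,x1,y1=[int(v*k) for v in roi]; s=390/(x1-x0)
    im=cv2.resize(im[y0:y1,x0:x1],None,fx=s,fy=s,interpolation=cv2.INTER_CUBIC)
    for z,col in((65,(0,255,0)),(10,(255,0,255))):
        P=(proj(c,[cr(x,y,z) for x in(-35,35) for y in(-22,22)])+.5)*k-.5
        for p in P: cv2.circle(im,(int((p[0]+.5-x0)*s),int((p[1]+.5-y0)*s)),3,col,1)
    out.append(im[:390,:390])
cv2.imwrite("pics/cr.png",np.hstack(out))
E
```

```text
(no output)
```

View pics/cr.png

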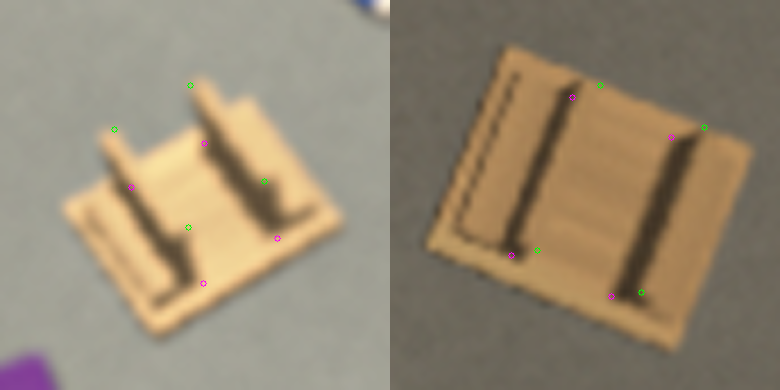

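```bash
python3 - <<'E'
import cv2,numpy as np
a=cv2.imread("pics/scene0.png")[335:410,245:325]; b=cv2.imread("pics/top0.png")[315:395,525:610]
f=lambda i:cv2.resize(i,(400,int(400*i.shape[0]/i.shape[1])),interpolation=cv2.INTER_LANCZOS4)[:370]
g=lambda i:np.clip((i.astype(float)-60)*1.4,0,255).astype(np.uint8)
cv2.imwrite("pics/cr2.png",np.hstack([f(a),f(g(b))]))
E
```

```text
(no output)
```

View pics/cr2.png

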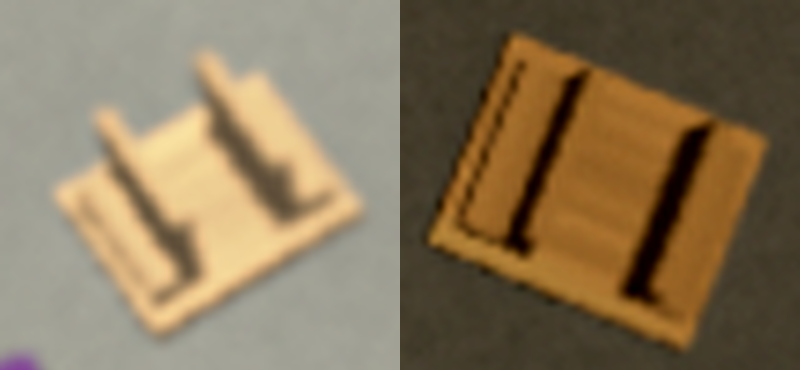

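Channel is centred on the base to within about 1-2 mm (4 mm slack each side). Lowering carefully, shifted 1 mm for the regrip offset.

```bash
python3 - <<'E'
from h import *
plan([.4406,-.353,.075],-24,vmax=.4)
E
```

```text
t23.70 pos [ 0.4413 -0.3518  0.1056] jaw yaw -24.0 down [ 0.001 -0.001 -1.   ] F [-1.4  0.3 -0.7] open 0.690 q [-0.85  0.2   1.95  0.    0.99 -0.43]
0 [0.306, -0.002, 0.013] [0.02, 0.02, -0.04]
1 [0.306, -0.002, 0.014] [0.02, 0.02, -0.04]
```

drive_tool([
  [[0.15,0,0.02],[0,0,0]],
  [[0.15,0,0.01],[0,0,0]],
  [[0.1,0,0],[0,0,0]],
  [[0,0,0],[0,0,0]],
])

```text
time: 24.1
eef_pos: [0.4407, -0.3536, 0.0843]
tcp_rot: [0.593, 0.384, -0.593, 0.386]
contact_force: [0.5, -0.8, -0.2]
opening: 0.693
```

```bash
python3 - <<'E'
from h import *
plan([.4406,-.353,.075],-24,vmax=.4)
c=cam("scene"); save(c,"s27.png",(150,195,220,248))
E
```

```text
t24.10 pos [ 0.4407 -0.3536  0.0843] jaw yaw -24.0 down [ 0.002 -0.002 -1.   ] F [ 0.5 -0.8 -0.2] open 0.693 q [-0.86  0.23  1.96  0.    0.95 -0.44]
0 [0.185, -0.007, -0.01] [0.02, 0.05, -0.13]
```

View pics/s27.png

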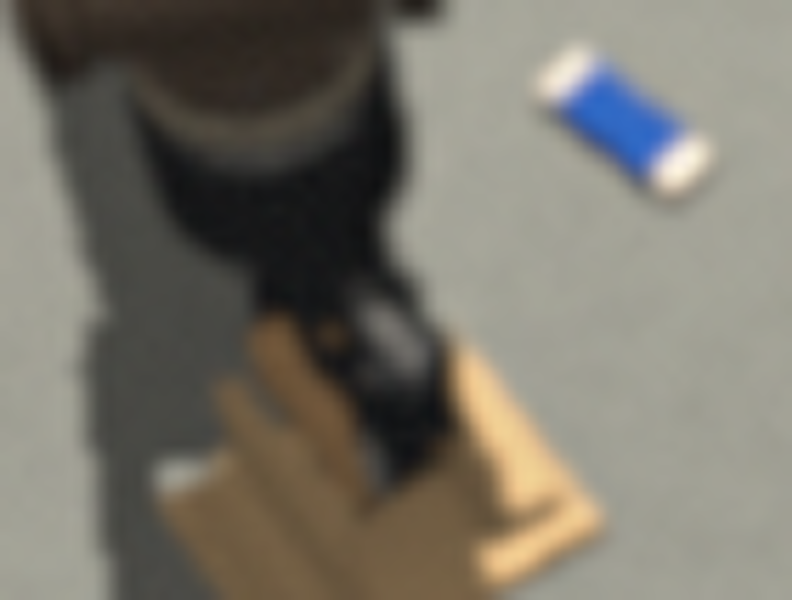

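drive_tool([
  [[0.12,0,-0.01],[0,0,-0.1]],
  [[0.12,0,0],[0,0,0]],
  [[0,0,0],[0,0,0]],
])

```text
time: 24.45
eef_pos: [0.4413, -0.3534, 0.0718]
tcp_rot: [-0.593, -0.385, 0.593, -0.386]
contact_force: [-0.4, -0.5, -1.2]
opening: 0.692
```

drive_tool([
  [[0.15,0,0],[0,0,0]],
  [[0.15,0,0],[0,0,0]],
  [[0,0,0],[0,0,0]],
])

```text
time: 24.75
eef_pos: [0.4413, -0.3534, 0.0554]
tcp_rot: [-0.593, -0.385, 0.593, -0.386]
contact_force: [-0.0, -0.4, -0.2]
opening: 0.689
```

```bash
python3 - <<'E'
from h import *
plan([.4406,-.353,.04],-24,vmax=.4)
c=cam("scene"); save(c,"s28.png",(150,195,220,248))
E
```

```text
t24.75 pos [ 0.4413 -0.3534  0.0554] jaw yaw -24.0 down [ 0.001 -0.002 -1.   ] F [-0.  -0.4 -0.2] open 0.689 q [-0.85  0.28  1.97 -0.    0.9  -0.44]
0 [0.308, -0.016, -0.001] [0.03, 0.07, -0.07]
```

View pics/s28.png

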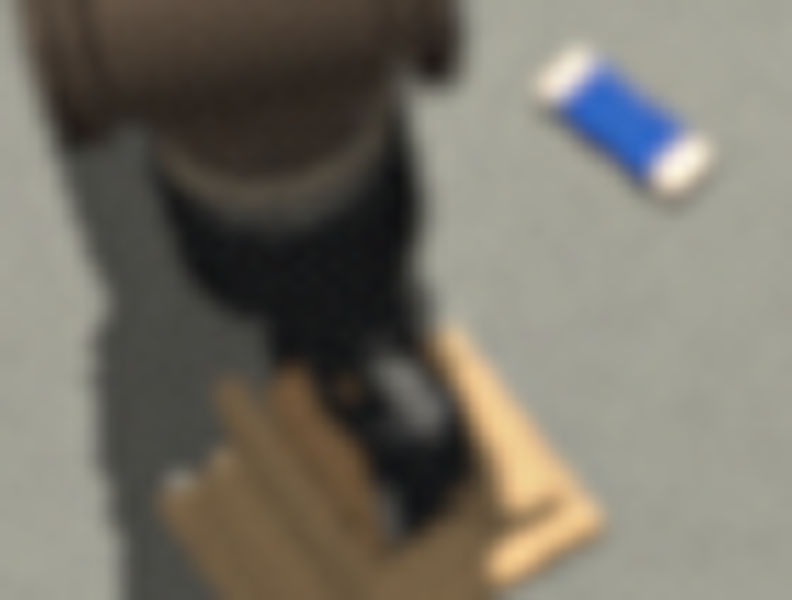

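Block is inside the channel with no side force. Continuing gently.

drive_tool([
  [[0.15,-0.01,0],[0,0,0]],
  [[0.15,0,0],[0,0,0]],
  [[0.05,0,0],[0,0,0]],
  [[0,0,0],[0,0,0]],
])

```text
time: 25.2
eef_pos: [0.4411, -0.3536, 0.037]
tcp_rot: [-0.593, -0.384, 0.593, -0.386]
contact_force: [-0.6, 0.0, 0.6]
opening: 0.685
```

drive_tool([
  [[0.06,0,0],[0,0,0]],
  [[0,0,0],[0,0,0]],
])

```text
time: 25.4
eef_pos: [0.4412, -0.3536, 0.0337]
tcp_rot: [-0.593, -0.384, 0.593, -0.386]
contact_force: [1.0, -0.3, -0.6]
opening: 0.69
```

```bash
python3 - <<'E'
from h import *
plan([.4406,-.353,.031],-24,vmax=.4)
E
```

```text
t25.40 pos [ 0.4412 -0.3536  0.0337] jaw yaw -24.0 down [ 0.001 -0.002 -1.   ] F [ 1.  -0.3 -0.6] open 0.690 q [-0.85  0.31  1.97 -0.    0.86 -0.44]
0 [0.054, -0.015, -0.006] [0.04, 0.1, -0.12]
```

drive_tool([
  [[0.03,-0.01,0],[0,0,-0.1]],
  [[0,0,0],[0,0,0]],
])

```text
time: 25.6
eef_pos: [0.4409, -0.3536, 0.0324]
tcp_rot: [-0.592, -0.385, 0.593, -0.386]
contact_force: [-0.3, -0.2, -0.8]
opening: 0.694
```

drive_tool([
  [[0.03,0,0],[0,0,0]],
  [[0,0,0],[0,0,0]],
])

```text
time: 25.8
eef_pos: [0.4414, -0.3542, 0.032]
tcp_rot: [-0.593, -0.384, 0.593, -0.386]
contact_force: [-0.2, -0.3, -0.5]
opening: 0.689
```

drive_tool([
  [[0.03,0,0],[0,0,0]],
  [[0,0,0],[0,0,0]],
])

```text
time: 26.0
eef_pos: [0.4418, -0.3545, 0.032]
tcp_rot: [-0.592, -0.384, 0.593, -0.387]
contact_force: [-0.5, 0.4, 0.1]
opening: 0.692
```

Downward motion stopped at 0.032 m, the expected contact height. Releasing.

drive_tool([
  [[0,0,0],[0,0,0]],
  [[0,0,0],[0,0,0]],
  [[0,0,0],[0,0,0]],
], grip=0.8)

```text
time: 26.3
eef_pos: [0.4419, -0.3547, 0.0318]
tcp_rot: [-0.593, -0.384, 0.593, -0.387]
contact_force: [0.3, -0.4, 0.3]
opening: 0.897
```

```bash
python3 - <<'E'
from h import *
st()
c=cam("scene"); save(c,"s29.png",(150,195,220,248))
E
```

```text
t26.30 pos [ 0.4419 -0.3547  0.0318] jaw yaw -24.0 down [ 0.001 -0.004 -1.   ] F [ 0.3 -0.4  0.3] open 0.897 q [-0.85  0.32  1.97 -0.    0.85 -0.44]
```

View pics/s29.png

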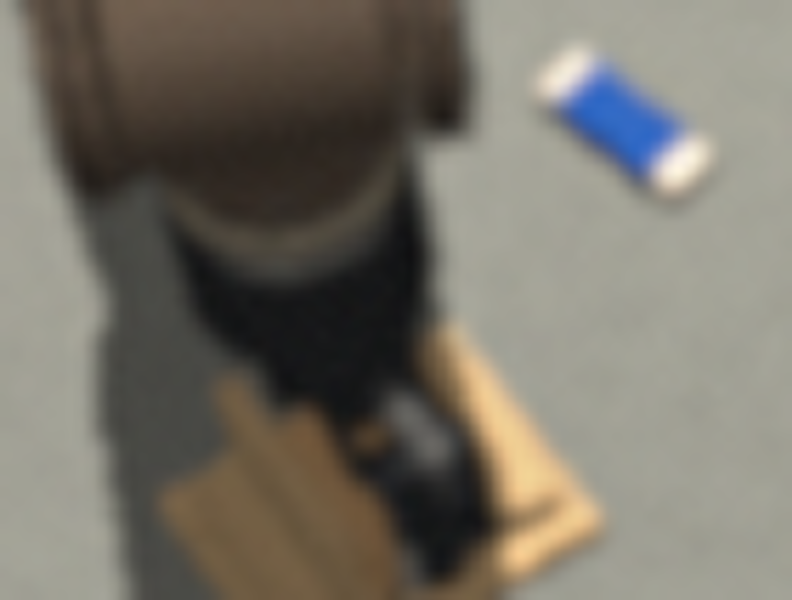

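Rising straight up, then clearing aside.

drive_tool([
  [[-0.2,0,0],[0,0,0]],
  [[-0.5,0,0],[0,0,0]],
  [[-0.8,0,0],[0,0,0]],
  [[-0.9,0,0],[0,0,0]],
  [[-0.8,0,0],[0,0,0]],
])

```text
time: 26.85
eef_pos: [0.4382, -0.3503, 0.1904]
tcp_rot: [-0.592, -0.39, 0.594, -0.381]
contact_force: [0.2, -0.3, 0.5]
opening: 0.897
```

drive_tool([
  [[0,-0.4,0.6],[0,0,0]],
  [[0,-0.3,0.9],[0,0,0]],
  [[0,0,0.9],[0,0,0]],
  [[0,0,0.9],[0,0,0]],
  [[0,0,0.6],[0,0,0]],
])

```text
time: 27.35
eef_pos: [0.3296, -0.5203, 0.2073]
tcp_rot: [-0.591, -0.384, 0.592, -0.392]
contact_force: [-0.1, 0.3, 0.3]
opening: 0.897
```

```bash
python3 - <<'E'
from h import *
st()
def cr(x,y,z):
    a=np.radians(-24);return [.441+(np.cos(a)*x-np.sin(a)*y)/1e3,-.352+(np.sin(a)*x+np.cos(a)*y)/1e3,z/1e3]
P=[cr(x,y,40) for x in(-30,30) for y in(-18,18)]
c=cam("scene"); save(c,"s30.png",(150,200,220,250),pts=proj(c,P)); save(c,"s31.png")
c=cam("top"); save(c,"t30.png",(330,195,400,245),pts=proj(c,P));save(c,"t31.png")
E
```

```text
t27.35 pos [ 0.3296 -0.5203  0.2073] jaw yaw -23.5 down [ 0.005 -0.011 -1.   ] F [-0.1  0.3  0.3] open 0.897 q [-1.17  0.18  1.77  0.    1.18 -0.76]
```

View pics/s30.png

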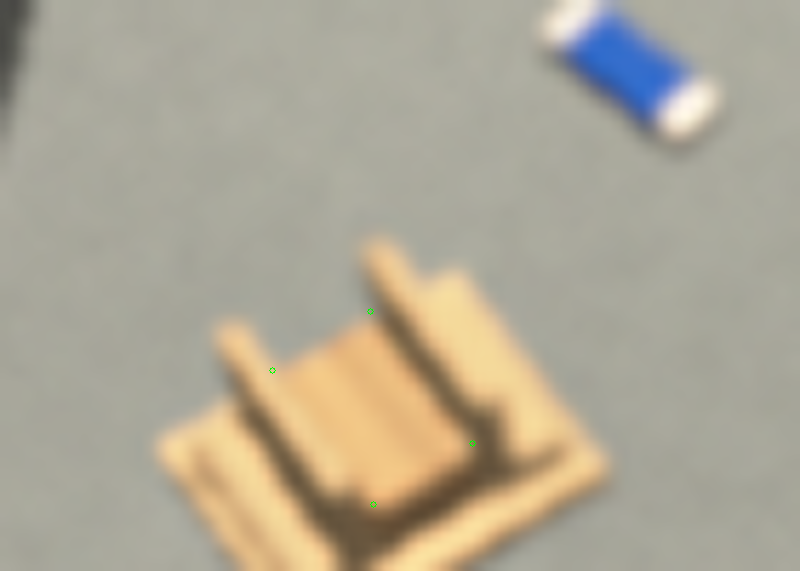

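View pics/t30.png

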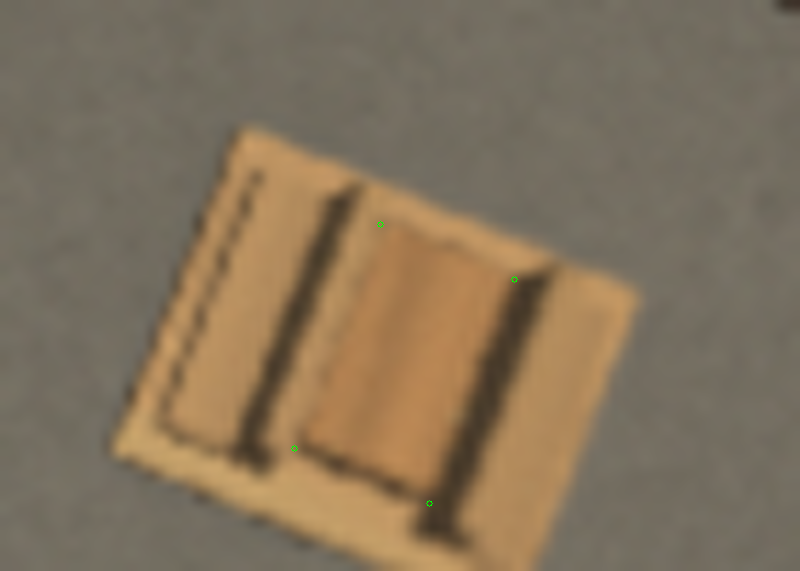

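View pics/s31.png

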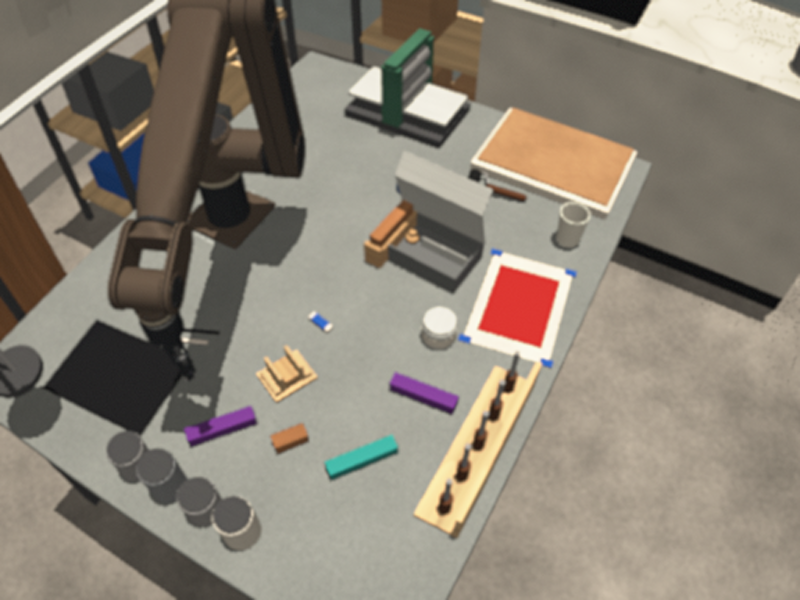

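View pics/t31.png

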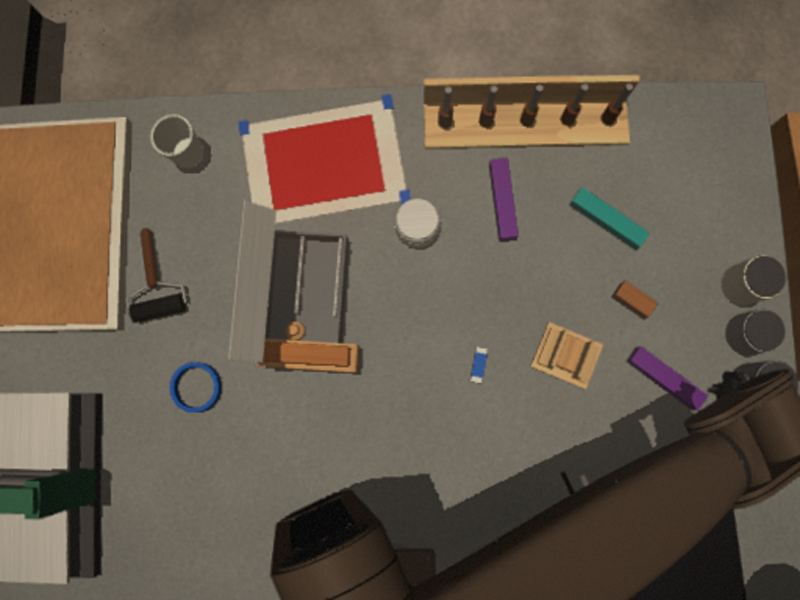

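Block sits level on the bed between the fences, within about 2 mm of the predicted corners. One close look at the bar and flap.

```bash
python3 - <<'E'
from h import *
P=[bin2w(x,y,94) for x in(-89,66) for y in(93,127)]
c=cam("top"); a=c; save(c,"t32.png",(140,120,240,245)[:4] and (140,125,240,245),pts=proj(c,P))
c=cam("scene"); save(c,"s32.png",(225,90,325,190),pts=proj(c,P))
c=a;hsv=cv2.cvtColor(c["img"],cv2.COLOR_RGB2HSV)
print(ctrl.get_state()["time"])
E
```

```text
27.55
```

View pics/t32.png

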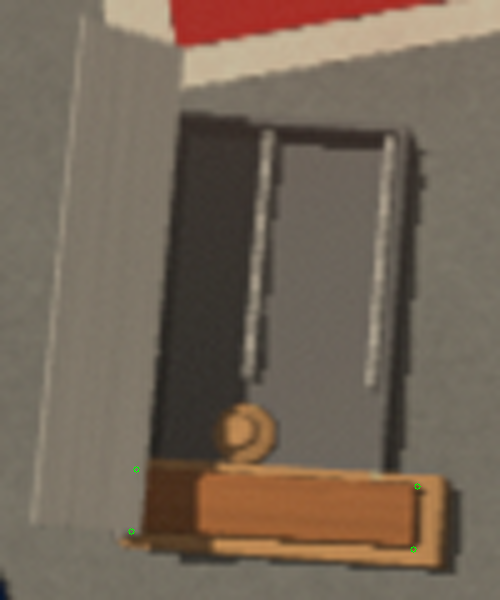

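View pics/s32.png

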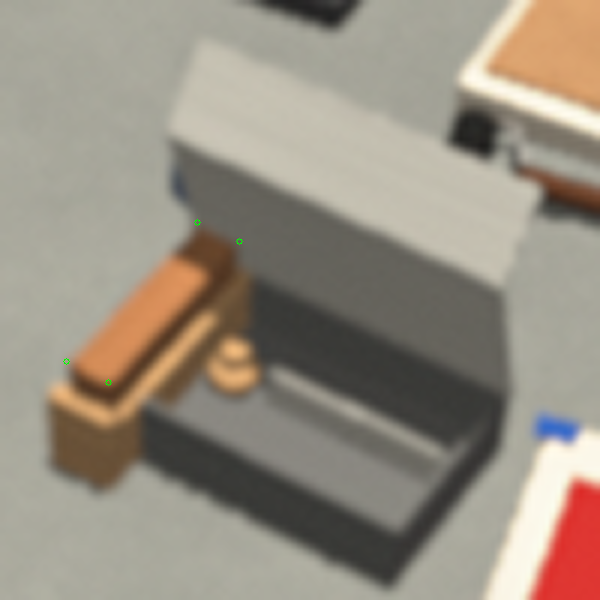

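The bar lies flat on the ledge, its tail against the cleat at the predicted corners, and the flap stands propped. The round stamp and the other items are unmoved. Handing in.

```bash
python3 -c "
from plant import ctrl
print(ctrl.sign_off())"
```

```text
the job is handed in; nothing more can be done
None
```

The flap is propped open with the bar, and the stamp block is on the cradle's bed, face down. I handed the job in at about 27.6 s of the 72 s allowed.

**What I did**
- **Bar:** I gripped it about 115 mm behind its nose and pushed it under the lip along the ledge. Then I lowered it behind the cleat and let go.
- **Block:** I lifted it out of its slot and set it on the clear table near x 0.52, y -0.11. I gripped it again by its ends, lowered it into the channel until the downward motion stopped, and released it.

**What the last checks showed**
- **Flap and bar:** The flap stands by itself at about 1.3 rad. The bar lies flat on the ledge, its tail at the cleat within 1–2 mm.
- **Block position:** It lies flat between the fences, about 2 mm off the middle along their length. It may also be up to 2 mm to one side.
- **Other things:** The last overview pictures show the round stamp, eraser, offcut, can and look-alike bars where they were.

**Readings that disagreed or stayed unclear**
- **Seating the bar:** The force reading did not show a clear upward contact; it read slightly downward. I judged it seated from its height, and later from the pictures.
- **Setting down the block:** The force reading showed no clear contact there either. I judged that it was on the bed because the motion stopped at the expected height.
- **Block in the slot:** The two cameras differed by about 3 mm on its position there. The grip closed on it normally.

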